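Find the loose dummy chocolate

ROBOT

A 6-joint arm with a two-finger parallel gripper is mounted at the origin on a cart in front of the work surface, level with it; the furniture and walls round the work are solid. World frame = base frame: x ahead of the robot, y to its left, z up, the work surface at z = 0. Lengths are in m, angles in rad, forces in N, time in s.
With the tool pointing down it reaches from about 0.375 to 0.975 m from the base axis. Payload 3.8 kg.
Tool frame: the origin (TCP) lies at the very end of the fingers, on their centre line; the grasp point (between the pads) lies bot.grip_point_offset behind it (bot.grip_point_offset is the distance from the TCP to the grasp point, in m); z points along the fingers, y is the line along which they close (so a half turn about z gives the same grasp; the last joint's range is limited). The gripper opens to 85 mm and grips with 20 to 120 N. Pads are 22 mm wide; open, the fingers measure 114 mm over their backs; the gripper's body (76 mm by 85 mm) begins 54 mm behind the grasp point. The pads swing forward as they close: fully open they stand 13 mm farther back than shut.
Start: joints at [-1.3, 0.264, 1.604, -0, 1.274, -0.037], TCP at [0.204, -0.643, 0.198] pointing down, gripper open.
Joint ranges: [-2.63, 2.63], [-0.94, 2.18], [0.31, 2.57], [-1.31, 4.45], [0, 2.66], [-2.55, 2.55]. Speed limits (rad/s): [2.57, 2.57, 3.14, 3.14, 3.14, 3.14].

INTERFACE

Orientations are given as a rotation vector (axis times angle).
In Python, from workcell import bot, vision gives the robot as it stands.
- The arm moves only by the tool play_rows, never from a script. Its argument "rows" is a list of rows, each an object of numbers: "dx", "dy", "dz": the shift along the tool's x, y, z as a fraction of full scale; "roll": the turn about the tool's z as a fraction of full scale; "fingers": the closure, from 0 (fully open) to 1 (shut). In form: [{"dx": .., "dy": .., "dz": .., "roll": .., "fingers": ..}, ...]. A call has 1 to 20 rows; each row shifts and turns the commanded pose from where the row before left it, along the tool's axes as they then stand; what a row does not reach is not made up. Full scale, the value 1, is 0.04 m for a shift and 4 degrees for a turn. A row lasts 1/12 s, in which the tool goes at most 41.7 mm and 7.16 degrees, less where a joint would pass 70% of its speed; a pose out of reach is approached as far as the arm can. A call with a number of a shift or a turn outside -1 to 1 is refused whole. A call with a gripper value outside its range is refused whole. The fingers move at their own pace and stop on an object; "grip_force" is the grip in N (left out, the last holds). Time passes only in rows, so rows that do not move let the fingers close. It gives the time, the measured TCP pose, the force and the opening at its end, in the units of the state.
- bot.read_state(): the state, without advancing time (a new reading comes with each control period).
- vision.read_camera(name): name is "scene" or "top" or "wrist"; returns a dict with "pixels" (384x512x3 uint8, red, green, blue), "depth" (384x512 float32, m along the optical axis (not along the pixel's ray), 0 where there is no reading), "fx", "fy", "cx", "cy" (pixels), "R" (3x3) and "t" (3): a world point X has camera coordinates R X + t. Camera axes: x right, y down, z forward; pixel columns grow to the right and rows downward; lengths in m; the calibration is good to about 2 mm. A picture is of the moment at which its call begins.
- bot.finish_job(): hands the job in, once; it reports no verdict.
The state is a dict: "time": time; "q": joint angles; "joint_vel": joint speeds; "joint_torque": joint torques, N m; "tool_pos": TCP position; "tcp_rot": TCP orientation; "wrist_force": force on the tool from outside, world axes, zero at the start; "torque": the same for the moment, N m; "width": opening from 0.0 (shut) to 1.0 (fully open).
Only numpy, scipy, OpenCV 4.12 (cv2) and the standard library are available. Lean on these libraries where they do the work, as an engineer would, in place of code of your own. Each camera call takes 0.05 s, during which the arm holds its last target. There are 200 camera calls.

TASK

One of the five dummy chocolates glued inside the wooden display box has come loose; they all look alike, so find it by feel. First clear all the tins off the lid and stand them upright on the counter, then open the lid, feel along the row for the loose chocolate and put it in the white repair dish. When it is there, shut the lid fully and stand the tins upright on top of it again, anywhere on the lid; leave the ribbon spool and the pen alone.

Things in the scene. Friction and masses are not known exactly. Their poses are not given: they have to be found in the camera images.
- box: shallow wooden display box, opaque, fixed; outside 130 mm (its x, front to back) x 230 mm (its y) x 55 mm high, walls and floor 6 mm thick. Origin: centre of its underside, z up, front faces its -x (the robot). On its inner floor stands one row of five look-alike dummy chocolates: round, 25 mm across, 20 mm high, sides upright for the lower 13 mm, then domed.
- place0 (a point): underside centre of chocolate 0 of the row, on the box's inner floor (6 mm above the counter); places are 40 mm apart along the box's y, at its middle in x. Fixed to the box. Four chocolates are glued fast, one (about 25 g) is loose, at a place that changes; only touch tells: a glued one resists firmly when pulled or pushed, the loose one lifts or slides freely.
- place1 (a point): underside centre of chocolate 1 of the row, on the box's inner floor (6 mm above the counter); places are 40 mm apart along the box's y, at its middle in x. Fixed to the box. Four chocolates are glued fast, one (about 25 g) is loose, at a place that changes; only touch tells: a glued one resists firmly when pulled or pushed, the loose one lifts or slides freely.
- place2 (a point): underside centre of chocolate 2 of the row, on the box's inner floor (6 mm above the counter); places are 40 mm apart along the box's y, at its middle in x. Fixed to the box. Four chocolates are glued fast, one (about 25 g) is loose, at a place that changes; only touch tells: a glued one resists firmly when pulled or pushed, the loose one lifts or slides freely.
- place3 (a point): underside centre of chocolate 3 of the row, on the box's inner floor (6 mm above the counter); places are 40 mm apart along the box's y, at its middle in x. Fixed to the box. Four chocolates are glued fast, one (about 25 g) is loose, at a place that changes; only touch tells: a glued one resists firmly when pulled or pushed, the loose one lifts or slides freely.
- place4 (a point): underside centre of chocolate 4 of the row, on the box's inner floor (6 mm above the counter); places are 40 mm apart along the box's y, at its middle in x. Fixed to the box. Four chocolates are glued fast, one (about 25 g) is loose, at a place that changes; only touch tells: a glued one resists firmly when pulled or pushed, the loose one lifts or slides freely.
- box_lid (a joint): hinge angle of the box's wooden lid in rad: 0 = shut, grows as it opens, 1.9 = fully open (leaning back a little past upright). The hinge is stiff (about 0.32 N m of friction): the lid stays where it is left; shutting it takes 1 to 3 N at the bar.
- lid_bar (a point): middle of the lid's brass pull bar: round, 10 mm thick, 90 mm long along the box's y, on two arms at its ends, 36 mm in front of the lid's edge (31 mm free between), 60 mm high when shut. Pinch it from above, front and back, with fingers reaching about 12 mm below its centre, and follow it round the hinge without turning the gripper (the bar turns in the fingers). Moves with the lid.
- box_hinge (a point): middle of the lid's hinge line, parallel to the box's y, at its back upper edge (68 mm behind the box's middle, 55 mm above the counter). When shut the bar lies 172 mm in front of it and 4.5 mm above it, and circles it. The lid's panel is 8 mm thick, its upper face 63.5 mm above the counter when shut.
- dish: round white ceramic repair dish, fixed to the counter, 116 mm across the rim, 18 mm high, flat inner floor 5 mm above the counter and about 76 mm across; origin at the centre of its underside.
- tin_a: low, wide round sweet tin, 67 mm in diameter and 45 mm high, solid, about 0.09 kg; origin at the centre of its underside, z up its axis. At the start it stands on the closed lid of the wooden box if it takes part in this run (None if absent). Free counter for it: left and right of the box, x 0.52 to 0.60, y -0.41 to 0.35, clear of dish and spool (tall fixed trays stand nearer the robot, x under 0.45).
- tin_b: narrow, middle-high round sweet tin, 57 mm in diameter and 60 mm high, solid, about 0.09 kg; origin at the centre of its underside, z up its axis. At the start it stands on the closed lid of the wooden box if it takes part in this run (None if absent). Free counter for it: left and right of the box, x 0.52 to 0.60, y -0.41 to 0.35, clear of dish and spool (tall fixed trays stand nearer the robot, x under 0.45).
- tin_d: tall round sweet tin, 61 mm in diameter and 70 mm high, solid, about 0.09 kg; origin at the centre of its underside, z up its axis. At the start it stands on the closed lid of the wooden box if it takes part in this run (None if absent). Free counter for it: left and right of the box, x 0.52 to 0.60, y -0.41 to 0.35, clear of dish and spool (tall fixed trays stand nearer the robot, x under 0.45).
- spool: bystander: ribbon spool lying on its flange, 63 x 72 mm, 22 mm high; origin at the underside, 5 mm from the centre of the 63 mm disc.
- pen: bystander: pen, 145 mm long (its y), 9 mm thick; origin at its middle, underside.

How it is judged:
By the outcome, as a careful person would: the job done as asked, in the order asked, and still so for the second after the job is handed in, with the robot touching nothing.
Of tin_a, tin_b, tin_d only 2 to 3 are there at a start; the rules pass over those that are not, and their reading is None.
At some moment in a run one of tin_a, tin_b, tin_d may be knocked a few centimetres aside while the robot is not near it.
It also fails if it takes over 210 s, if anything falls off the work surface, if the arm or the gripper's body presses on something with over 40 N, if the wrist force passes 120 N, or if a joint passes its speed limit or range.

## Working session

There is one attempt and no reset: what is moved stays moved. The work goes in short steps, Python scripts to look and compute and a tool call to move; the robot and the scene stay as the last step left them, time stands still between calls to the robot, and variables do not carry over. Pictures are saved under pics/ and viewed, on a budget of 14 in all, crops included, one or two more only if the job needs it, and the job is handed in when it is done.

Besides the shell and the picture viewer there is one more tool, called after "Call:" as name([rows], argument=value, ...), one row to a line, values as JSON. play_rows: Moves the arm, as the interface text tells. Its arguments: {"type":"object","properties":{"rows":{"type":"array","items":{"type":"object","properties":{"dx":{"type":"number","minimum":-1,"maximum":1},"dy":{"type":"number","minimum":-1,"maximum":1},"dz":{"type":"number","minimum":-1,"maximum":1},"roll":{"type":"number","minimum":-1,"maximum":1},"fingers":{"type":"number"}}}},"grip_force":{"type":"number"}},"required":["rows"]}

```bash
ls; mkdir -p pics; cat > h.py <<'E'
import numpy as np, cv2
from workcell import bot, vision
def cam(n, save=None):
    c=vision.read_camera(n)
    if save: cv2.imwrite(f'pics/{save}.png', c['pixels'][:,:,::-1])
    return c
def pts(c):
    d=c['depth']; v,u=np.indices(d.shape)
    P=np.stack([(u-c['cx'])/c['fx']*d,(v-c['cy'])/c['fy']*d,d],-1)
    return (P-c['t'])@c['R']   # R^T (P-t)
def px(c,X):
    p=c['R']@np.array(X)+c['t']; return p[0]/p[2]*c['fx']+c['cx'],p[1]/p[2]*c['fy']+c['cy']
def st():
    s=bot.read_state()
    for k in s: print(k,np.round(s[k],4))
E
python3 - <<'E'
from h import *
st(); print(bot.grip_point_offset)
for n in ("top","scene"):
    c=cam(n,n+"0"); np.savez(n+"0",**c); P=pts(c); print(n,c['fx'],c['t'],c['R'].round(3).tolist())
E
```

```text
pics
time 0.0
q [-1.2999  0.2647  1.6054  0.      1.2737 -0.0369]
joint_vel [-0.001   0.     -0.0001 -0.002   0.0006 -0.0006]
joint_torque [-3.00000e-04 -5.15113e+01 -3.67315e+01 -3.00000e-04  1.28000e-02
 -0.00000e+00]
tool_pos [ 0.2043 -0.6425  0.1967]
tcp_rot [-3.1023e+00 -4.8120e-01  4.0000e-04]
wrist_force [-0.1402  0.0761 -0.4388]
torque [-0.01   -0.0317  0.0202]
width 0.9992
0.0187
top 383.3690458531283 [-0.01212978  0.57231615  1.24632722] [[-0.029, -0.999, -0.015], [-0.99, 0.031, -0.136], [0.137, 0.011, -0.991]]
scene 384.77007962406645 [0.50542253 0.23683255 1.12695846] [[-0.896, -0.445, -0.002], [-0.295, 0.597, -0.746], [0.333, -0.668, -0.666]]
```

View pics/top0.png

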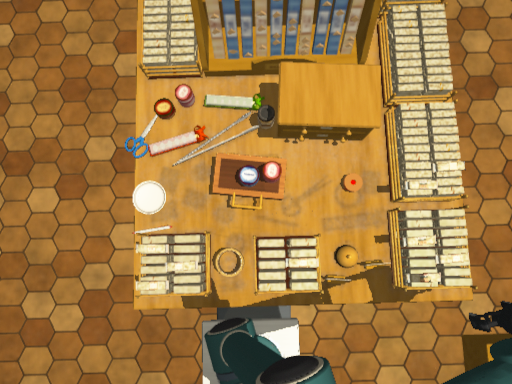

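View pics/scene0.png

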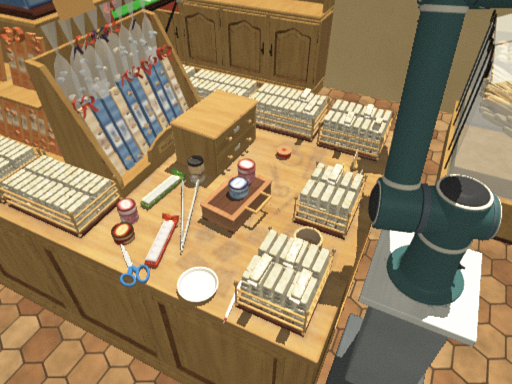

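The top view shows the box at about (250,177), with a blue tin at (248,176) and a red tin at (271,171) on its lid. The bar is at (245,202), the dish at (149,197), the spool at (352,182) and the pen at (153,231).

```bash
python3 - <<'E'
from h import *
c=dict(np.load('top0.npz')); P=pts(c)
def reg(u0,u1,v0,v1,z0,z1):
    Q=P[v0:v1,u0:u1].reshape(-1,3); d=c['depth'][v0:v1,u0:u1].ravel(); return Q[(d>0)&(Q[:,2]>z0)&(Q[:,2]<z1)]
def rect(n,Q):
    r=cv2.minAreaRect(Q[:,:2].astype(np.float32)*1000); print(n,len(Q),np.round(r[0],1),np.round(r[1],1),round(r[2],1),'z',np.round(np.median(Q[:,2]),4), Q[:,2].max().round(4))
rect('lid',reg(205,295,145,202,.055,.072))
rect('box+bar',reg(205,295,145,215,.045,.075))
rect('bar',reg(225,268,201,212,.045,.075))
T=reg(225,295,145,200,.09,.16)
m=T[:,2]
hist=np.histogram(m,bins=np.arange(.09,.15,.005));print(hist)
for n,(u0,u1,v0,v1) in dict(blue=(235,259,162,188),red=(260,284,158,184)).items():
    Q=reg(u0,u1,v0,v1,.085,.16); top=np.percentile(Q[:,2],80); rect(n,Q[Q[:,2]>top-.01])
rect('dish',reg(128,170,178,218,.008,.04))
rect('spool',reg(335,370,168,198,.01,.06))
print('floor',P[230,200],P[185,200],P[185,310])
E
```

```text
lid 2219 [615.3 -13.7] [236.1 161.7] 82.9 z 0.0627 0.071
box+bar 2343 [605.8 -12.4] [236.1 180.6] 82.9 z 0.0627 0.0742
bar 120 [526.6  -4.4] [98.7 26.9] 88.3 z 0.0621 0.0685
(array([  6,   5,  93, 232,  23,   4,   5, 101, 174,  18,   0]), array([0.09 , 0.095, 0.1  , 0.105, 0.11 , 0.115, 0.12 , 0.125, 0.13 ,
       0.135, 0.14 , 0.145]))
blue 339 [618.3 -13.2] [61.1 65.8] 88.0 z 0.1065 0.1138
red 295 [625.9 -88. ] [56.6 60.8] 88.0 z 0.131 0.1379
dish 318 [567.7 331.4] [112.3 112.5] 44.5 z 0.0125 0.022
spool 268 [ 596.9 -365.4] [61.7 59.6] 86.1 z 0.0208 0.027
floor [0.45200826 0.15961795 0.00414885] [ 0.6082051   0.15907845 -0.00235265] [ 0.59629831 -0.22274685 -0.00366107]
```

```bash
cat >> h.py <<'E'
from scipy.spatial.transform import Rotation as Ro
def plan(*targets):
    """units (of 40 mm) along tool x,y,z from pose to pose, yaw kept as it stands"""
    s=bot.read_state(); R=Ro.from_rotvec(s['tcp_rot']).as_matrix(); p=np.array(s['tool_pos'])
    print('t',round(s['time'],1),'pos',p.round(4),'yaw',np.degrees(np.arctan2(R[1,0],R[0,0])).round(1),'F',np.round(s['wrist_force'],1),'w',round(s['width'],3))
    for t in targets:
        print(t,'units',(R.T@(np.array(t)-p)/.04).round(2)); p=np.array(t)
a=np.radians(-7.1); BX=np.array([np.cos(a),np.sin(a),0]); BY=np.array([-np.sin(a),np.cos(a),0]); B0=np.array([.6261,-.0149,0])
def box(x,y,z): return np.round(B0+BX*x+BY*y+[0,0,z],4)
E
```

Call:
play_rows([
  {"roll": -0.96, "dz": -0.1},
  {"roll": -0.96, "dz": -0.1},
  {"roll": -0.96, "dz": -0.1},
  {"roll": -0.96, "dz": -0.1},
  {"roll": -0.96, "dz": -0.1},
  {"roll": -0.96, "dz": -0.1},
  {"roll": -0.96, "dz": -0.1},
  {"roll": -0.96, "dz": -0.1},
  {"roll": -0.96, "dz": -0.1},
  {"roll": -0.96, "dz": -0.1},
  {"roll": -0.96, "dz": -0.1},
  {"roll": -0.96, "dz": -0.1},
  {"roll": -0.96, "dz": -0.1},
  {"roll": -0.96},
  {"roll": -0.96},
  {"roll": -0.96},
  {"roll": -0.96},
  {},
])

```text
validation failed for argument at $.ro...
```

```bash
python3 -c "
from h import *
plan((.626,-.088,.25),(.626,-.088,.095))"
```

```text
t 0.1 pos [ 0.2043 -0.6426  0.1968] yaw 17.6 F [0.3 0.4 0.1] w 0.996
(0.626, -0.088, 0.25) units [ 14.25 -10.02  -1.31]
(0.626, -0.088, 0.095) units [-0.    0.01  3.87]
```

Call:
play_rows([
  {"dx": 0, "dy": 0, "roll": -0.96, "dz": -0.1, "fingers": 0},
  {"dx": 0, "dy": 0, "roll": -0.96, "dz": -0.1, "fingers": 0},
  {"dx": 0, "dy": 0, "roll": -0.96, "dz": -0.1, "fingers": 0},
  {"dx": 0, "dy": 0, "roll": -0.96, "dz": -0.1, "fingers": 0},
  {"dx": 0, "dy": 0, "roll": -0.96, "dz": -0.1, "fingers": 0},
  {"dx": 0, "dy": 0, "roll": -0.96, "dz": -0.1, "fingers": 0},
  {"dx": 0, "dy": 0, "roll": -0.96, "dz": -0.1, "fingers": 0},
  {"dx": 0, "dy": 0, "roll": -0.96, "dz": -0.1, "fingers": 0},
  {"dx": 0, "dy": 0, "roll": -0.96, "dz": -0.1, "fingers": 0},
  {"dx": 0, "dy": 0, "roll": -0.96, "dz": -0.1, "fingers": 0},
  {"dx": 0, "dy": 0, "roll": -0.96, "dz": -0.1, "fingers": 0},
  {"dx": 0, "dy": 0, "roll": -0.96, "dz": -0.1, "fingers": 0},
  {"dx": 0, "dy": 0, "roll": -0.96, "dz": -0.1, "fingers": 0},
  {"dx": 0, "dy": 0, "roll": -0.96, "dz": 0, "fingers": 0},
  {"dx": 0, "dy": 0, "roll": -0.96, "dz": 0, "fingers": 0},
  {"dx": 0, "dy": 0, "roll": -0.96, "dz": 0, "fingers": 0},
  {"dx": 0, "dy": 0, "roll": -0.96, "dz": 0, "fingers": 0},
  {"dx": 0, "dy": 0, "roll": 0, "dz": 0, "fingers": 0},
], grip_force=30)

```text
time: 1.6
tool_pos: [0.2044, -0.6429, 0.2492]
tcp_rot: [-2.352, -2.081, -0.001]
wrist_force: [-0.7, 0.1, 0.5]
width: 1.0
```

```bash
python3 -c "
from h import *
plan((.626,-.088,.25),(.626,-.088,.095))"
```

```text
t 1.6 pos [ 0.2044 -0.6429  0.2492] yaw 83.0 F [-0.7  0.1  0.5] w 1.0
(0.626, -0.088, 0.25) units [ 1.505e+01  8.770e+00 -1.000e-02]
(0.626, -0.088, 0.095) units [-0.    0.    3.87]
```

Call:
play_rows([
  {"dx": 0.79, "dy": 0.46, "dz": 0, "roll": 0, "fingers": 0},
  {"dx": 0.79, "dy": 0.46, "dz": 0, "roll": 0, "fingers": 0},
  {"dx": 0.79, "dy": 0.46, "dz": 0, "roll": 0, "fingers": 0},
  {"dx": 0.79, "dy": 0.46, "dz": 0, "roll": 0, "fingers": 0},
  {"dx": 0.79, "dy": 0.46, "dz": 0, "roll": 0, "fingers": 0},
  {"dx": 0.79, "dy": 0.46, "dz": 0, "roll": 0, "fingers": 0},
  {"dx": 0.79, "dy": 0.46, "dz": 0, "roll": 0, "fingers": 0},
  {"dx": 0.79, "dy": 0.46, "dz": 0, "roll": 0, "fingers": 0},
  {"dx": 0.79, "dy": 0.46, "dz": 0, "roll": 0, "fingers": 0},
  {"dx": 0.79, "dy": 0.46, "dz": 0, "roll": 0, "fingers": 0},
  {"dx": 0.79, "dy": 0.46, "dz": 0, "roll": 0, "fingers": 0},
  {"dx": 0.79, "dy": 0.46, "dz": 0, "roll": 0, "fingers": 0},
  {"dx": 0.79, "dy": 0.46, "dz": 0, "roll": 0, "fingers": 0},
  {"dx": 0.79, "dy": 0.46, "dz": 0, "roll": 0, "fingers": 0},
  {"dx": 0.79, "dy": 0.46, "dz": 0, "roll": 0, "fingers": 0},
  {"dx": 0.79, "dy": 0.46, "dz": 0, "roll": 0, "fingers": 0},
  {"dx": 0.79, "dy": 0.46, "dz": 0, "roll": 0, "fingers": 0},
  {"dx": 0.79, "dy": 0.46, "dz": 0, "roll": 0, "fingers": 0},
  {"dx": 0.79, "dy": 0.46, "dz": 0, "roll": 0, "fingers": 0},
  {"dx": 0, "dy": 0, "dz": 0, "roll": 0, "fingers": 0},
])

```text
time: 3.27
tool_pos: [0.6284, -0.085, 0.2492]
tcp_rot: [-2.35, -2.082, -0.005]
wrist_force: [-0.0, -0.1, -0.5]
width: 0.999
```

```bash
python3 -c "
from h import *
c=cam('wrist','w1'); np.savez('w1',**c)
plan((.626,-.088,.25),(.626,-.088,.095))
for n,p in dict(red=(.626,-.088,.1335),blue=(.618,-.013,.1085),boxFL=box(-.068,.115,.0635),boxBR=box(.068,-.115,.0635)).items(): print(n,np.round(px(c,p)))"
```

```text
t 3.3 pos [ 0.6267 -0.0875  0.2491] yaw 83.1 F [-0.7 -0.3 -0.2] w 1.003
(0.626, -0.088, 0.25) units [-0.01 -0.01 -0.02]
(0.626, -0.088, 0.095) units [-0.    0.    3.87]
red [247. 184.]
blue [232. 114.]
boxFL [181.  11.]
boxBR [290. 201.]
```

View pics/w1.png

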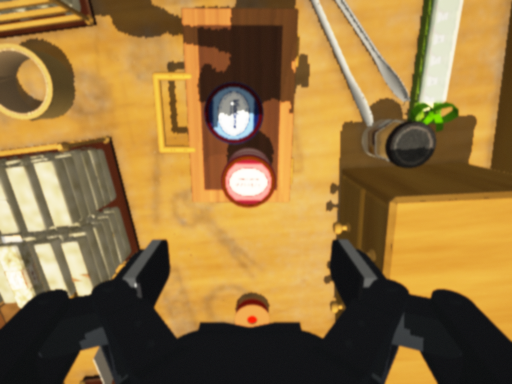

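The wrist view shows the red tin at (248,180) and the blue at (233,112), both where predicted. Next I'll take the red one.

Call:
play_rows([
  {"dx": 0, "dy": 0, "dz": 0.6, "roll": 0, "fingers": 0},
  {"dx": 0, "dy": 0, "dz": 0.6, "roll": 0, "fingers": 0},
  {"dx": 0, "dy": 0, "dz": 0.6, "roll": 0, "fingers": 0},
  {"dx": 0, "dy": 0, "dz": 0.6, "roll": 0, "fingers": 0},
  {"dx": 0, "dy": 0, "dz": 0.6, "roll": 0, "fingers": 0},
  {"dx": 0, "dy": 0, "dz": 0.45, "roll": 0, "fingers": 0},
  {"dx": 0, "dy": 0, "dz": 0.4, "roll": 0, "fingers": 0},
  {"dx": 0, "dy": 0, "dz": 0, "roll": 0, "fingers": 0},
  {"dx": 0, "dy": 0, "dz": 0, "roll": 0, "fingers": 1},
  {"dx": 0, "dy": 0, "dz": 0, "roll": 0, "fingers": 1},
  {"dx": 0, "dy": 0, "dz": 0, "roll": 0, "fingers": 1},
  {"dx": 0, "dy": 0, "dz": 0, "roll": 0, "fingers": 1},
  {"dx": 0, "dy": 0, "dz": 0, "roll": 0, "fingers": 1},
  {"dx": 0, "dy": 0, "dz": 0, "roll": 0, "fingers": 1},
  {"dx": 0, "dy": 0, "dz": 0, "roll": 0, "fingers": 1},
  {"dx": 0, "dy": 0, "dz": 0, "roll": 0, "fingers": 1},
], grip_force=30)

```text
time: 4.65
tool_pos: [0.6242, -0.092, 0.1103]
tcp_rot: [2.353, 2.08, -0.004]
wrist_force: [-28.6, 0.6, 61.9]
width: 0.005
```

```bash
python3 -c "
from h import *
plan((.626,-.088,.19),(.57,-.225,.19),(.57,-.225,.0345))"
```

```text
t 4.7 pos [ 0.6242 -0.092   0.1103] yaw 83.0 F [-28.6   0.6  61.9] w 0.005
(0.626, -0.088, 0.19) units [ 0.1   0.03 -1.99]
(0.57, -0.225, 0.19) units [-3.57 -0.97  0.01]
(0.57, -0.225, 0.0345) units [0.01 0.   3.89]
```

Call:
play_rows([
  {"dx": 0, "dy": 0, "dz": -0.5, "roll": 0, "fingers": 1},
  {"dx": 0, "dy": 0, "dz": -1, "roll": 0, "fingers": 0},
  {"dx": 0, "dy": 0, "dz": -1, "roll": 0, "fingers": 0},
  {"dx": 0, "dy": 0, "dz": -1, "roll": 0, "fingers": 0},
  {"dx": 0, "dy": 0, "dz": 0, "roll": 0, "fingers": 0},
  {"dx": 0, "dy": 0, "dz": 0, "roll": 0, "fingers": 0},
])

```text
time: 5.15
tool_pos: [0.6286, -0.0911, 0.2423]
tcp_rot: [2.348, 2.074, 0.01]
wrist_force: [-0.3, -1.1, 0.0]
width: 0.712
```

```bash
python3 -c "
from h import *
c=cam('wrist','w2'); np.savez('w2',**c)
plan()"
```

```text
t 5.2 pos [ 0.6267 -0.0908  0.2389] yaw 82.9 F [-0.3  0.1 -0.6] w 0.793
```

View pics/w2.png

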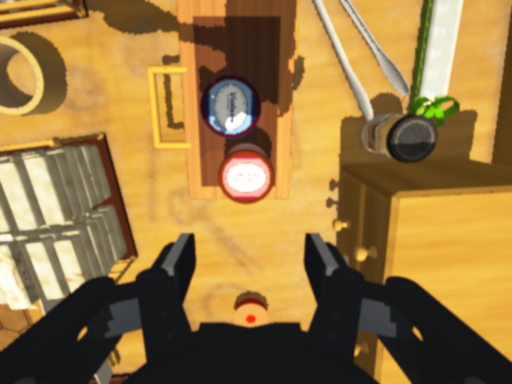

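The red tin stands at (246,175) and the blue one at (230,106), turned a little. My tips evidently came down somewhere other than I thought, so I'm checking the gripper's position in the cameras.

```bash
python3 -c "
from h import *
c=dict(np.load('w2.npz')); s=bot.read_state(); p=np.array(s['tool_pos']); print(p,'tcp px',px(c,p), 'cam pos',-c['R'].T@c['t'])
P=pts(c)
for u,v in ((246,178),(230,106),(190,250),(312,250),(180,270)): print(u,v,c['depth'][v,u],P[v,u].round(3))
t=cam('top'); T=pts(t); np.savez('t1',**t)
for n in ('scene',):
  k=cam(n); u,v=px(k,p); print(u,v)
  im=k['pixels'][:,:,::-1].copy(); cv2.circle(im,(int(u),int(v)),3,(0,0,255),1); u2,v2=map(int,px(k,(.626,-.088,.1335))); cv2.circle(im,(u2,v2),3,(0,255,0),1)
  cv2.imwrite('pics/s2.png',cv2.resize(im[100:300,130:396],None,fx=3,fy=3)[:600,:798])
"
```

```text
[ 0.62672441 -0.0908005   0.23892239] tcp px (np.float64(246.33286908355902), np.float64(218.59305054255938)) cam pos [ 0.63595073 -0.01909547  0.41864804]
246 178 0.2935056 [ 0.627 -0.087  0.133]
230 106 0.29626232 [ 0.619 -0.011  0.108]
190 250 0.13821732 [ 0.599 -0.082  0.294]
312 250 0.13215283 [ 0.659 -0.087  0.3  ]
180 270 0.11912015 [ 0.599 -0.081  0.314]
246.47025023594696 136.7889811944732
```

View pics/s2.png

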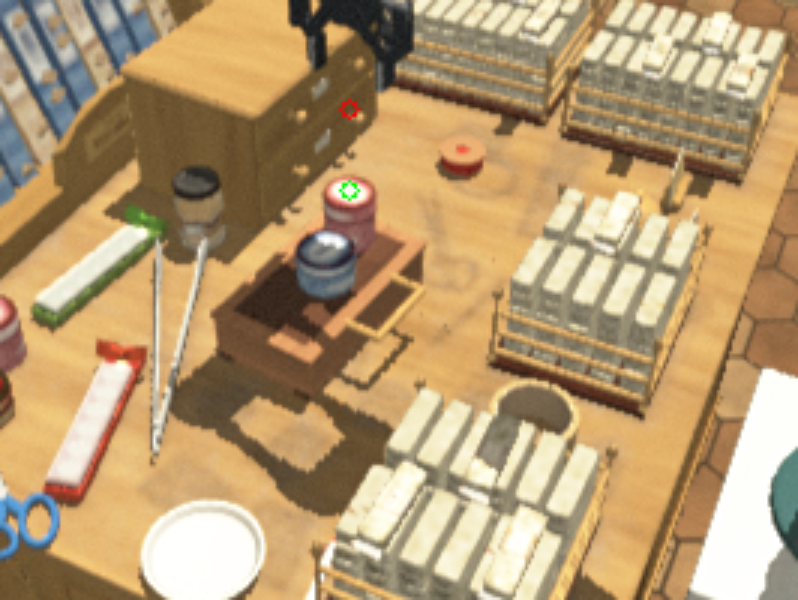

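The scene view shows the tips at crop (352,75), well above the reported TCP (red ring, 349,108). The fingers seem to end higher than reported, so I'll measure it.

```bash
python3 -c "
from h import *
for f,z in (('w1',.2491),('w2',.2389)):
  c=dict(np.load(f+'.npz')); P=pts(c); m=(c['depth']>0)&(c['depth']<.2); m[:, :100]=0
  for s in (slice(100,250),slice(250,420)):
    Q=P[:,s][m[:,s]]; q=Q[np.argsort(Q[:,2])[:30]]; print(f,'tip',q.mean(0).round(3),q[0,2].round(3),'above reported',(np.median(q[:,2])-z).round(3))
"
```

```text
w1 tip [ 0.586 -0.08   0.297] 0.296 above reported 0.048
w1 tip [ 0.671 -0.089  0.297] 0.296 above reported 0.048
w2 tip [ 0.598 -0.086  0.283] 0.28 above reported 0.044
w2 tip [ 0.659 -0.094  0.283] 0.281 above reported 0.044
```

Call:
play_rows([
  {"dx": 0.08, "dy": 0, "dz": 0.3, "roll": 0, "fingers": 0},
  {"dx": 0, "dy": 0, "dz": 0.6, "roll": 0, "fingers": 0},
  {"dx": 0, "dy": 0, "dz": 0.6, "roll": 0, "fingers": 0},
  {"dx": 0, "dy": 0, "dz": 0.6, "roll": 0, "fingers": 0},
  {"dx": 0, "dy": 0, "dz": 0.6, "roll": 0, "fingers": 0},
  {"dx": 0, "dy": 0, "dz": 0.5, "roll": 0, "fingers": 0},
  {"dx": 0, "dy": 0, "dz": 0.4, "roll": 0, "fingers": 0},
  {"dx": 0, "dy": 0, "dz": 0.3, "roll": 0, "fingers": 0},
  {"dx": 0, "dy": 0, "dz": 0.2, "roll": 0, "fingers": 0},
  {"dx": 0, "dy": 0, "dz": 0, "roll": 0, "fingers": 0},
])

```text
time: 6.13
tool_pos: [0.6233, -0.0868, 0.0683]
tcp_rot: [-2.351, -2.077, 0.006]
wrist_force: [-1.0, -0.7, -0.3]
width: 1.0
```

```bash
python3 -c "
from h import *
plan()
c=cam('wrist','w3'); cv2.imwrite('pics/w3.png',c['pixels'][:,:,::-1]); np.savez('w3',**c)"
```

```text
t 6.1 pos [ 0.6233 -0.0868  0.0683] yaw 82.9 F [-1.  -0.7 -0.3] w 1.0
```

View pics/w3.png

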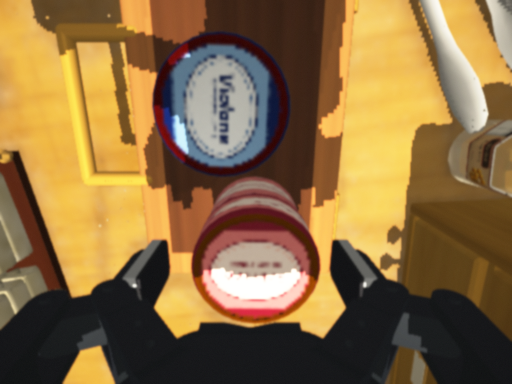

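The red tin is centred between the open fingers at (256,262), with the tips just below its top. I'll go a bit lower and grip.

Call:
play_rows([
  {"dx": 0, "dy": 0.05, "dz": 0.2, "roll": 0, "fingers": 0},
  {"dx": 0, "dy": 0, "dz": 0.15, "roll": 0, "fingers": 0},
  {"dx": 0, "dy": 0, "dz": 0, "roll": 0, "fingers": 1},
  {"dx": 0, "dy": 0, "dz": 0, "roll": 0, "fingers": 1},
  {"dx": 0, "dy": 0, "dz": 0, "roll": 0, "fingers": 1},
  {"dx": 0, "dy": 0, "dz": 0, "roll": 0, "fingers": 1},
  {"dx": 0, "dy": 0, "dz": 0, "roll": 0, "fingers": 1},
  {"dx": 0, "dy": 0, "dz": 0, "roll": 0, "fingers": 1},
])

```text
time: 6.85
tool_pos: [0.6281, -0.0877, 0.0584]
tcp_rot: [2.354, 2.08, 0.001]
wrist_force: [0.7, 0.6, 0.9]
width: 0.706
```

```bash
python3 -c "
from h import *
plan((.625,-.086,.115),(.57,-.225,.115),(.57,-.225,-.009))"
```

```text
t 6.8 pos [ 0.6281 -0.0877  0.0584] yaw 82.9 F [0.7 0.6 0.9] w 0.706
(0.625, -0.086, 0.115) units [ 0.03 -0.08 -1.42]
(0.57, -0.225, 0.115) units [-3.62 -0.94 -0.  ]
(0.57, -0.225, -0.009) units [ 0.  -0.   3.1]
```

Call:
play_rows([
  {"dx": 0, "dy": 0, "dz": -0.4, "roll": 0, "fingers": 1},
  {"dx": 0, "dy": 0, "dz": -0.5, "roll": 0, "fingers": 1},
  {"dx": -0.32, "dy": -0.1, "dz": 0, "roll": 0, "fingers": 1},
  {"dx": -0.6, "dy": -0.18, "dz": 0, "roll": 0, "fingers": 1},
  {"dx": -0.6, "dy": -0.18, "dz": 0, "roll": 0, "fingers": 1},
  {"dx": -0.6, "dy": -0.18, "dz": 0, "roll": 0, "fingers": 1},
  {"dx": -0.6, "dy": -0.18, "dz": 0, "roll": 0, "fingers": 1},
  {"dx": -0.6, "dy": -0.18, "dz": 0, "roll": 0, "fingers": 1},
  {"dx": -0.3, "dy": 0, "dz": 0, "roll": 0, "fingers": 1},
  {"dx": 0, "dy": 0, "dz": 0, "roll": 0, "fingers": 1},
  {"dx": 0, "dy": 0, "dz": 0.5, "roll": 0, "fingers": 1},
  {"dx": 0, "dy": 0, "dz": 0.5, "roll": 0, "fingers": 1},
  {"dx": 0, "dy": 0, "dz": 0.5, "roll": 0, "fingers": 1},
  {"dx": 0, "dy": 0, "dz": 0.4, "roll": 0, "fingers": 1},
  {"dx": 0, "dy": 0, "dz": 0.2, "roll": 0, "fingers": 1},
  {"dx": 0, "dy": 0, "dz": 0, "roll": 0, "fingers": 1},
])

```text
time: 8.18
tool_pos: [0.5684, -0.2248, 0.0072]
tcp_rot: [-2.35, -2.077, 0.003]
wrist_force: [-1.0, 0.8, -1.0]
width: 0.709
```

```bash
python3 -c "
from h import *
plan((.57,-.225,-.005))"
```

```text
t 8.2 pos [ 0.5684 -0.2248  0.0072] yaw 82.9 F [-1.   0.8 -1. ] w 0.709
(0.57, -0.225, -0.005) units [-0.    0.04  0.3 ]
```

Call:
play_rows([
  {"dx": 0, "dy": 0, "dz": 0.15, "roll": 0, "fingers": 1},
  {"dx": 0, "dy": 0, "dz": 0.1, "roll": 0, "fingers": 1},
  {"dx": 0, "dy": 0, "dz": 0.04, "roll": 0, "fingers": 1},
  {"dx": 0, "dy": 0, "dz": 0, "roll": 0, "fingers": 1},
  {"dx": 0, "dy": 0, "dz": 0, "roll": 0, "fingers": 0},
  {"dx": 0, "dy": 0, "dz": 0, "roll": 0, "fingers": 0},
  {"dx": 0, "dy": 0, "dz": 0, "roll": 0, "fingers": 0},
  {"dx": 0, "dy": 0, "dz": 0, "roll": 0, "fingers": 0},
  {"dx": 0, "dy": 0, "dz": 0, "roll": 0, "fingers": 0},
  {"dx": 0, "dy": 0, "dz": -0.4, "roll": 0, "fingers": 0},
  {"dx": 0, "dy": 0, "dz": -0.8, "roll": 0, "fingers": 0},
  {"dx": 0, "dy": 0, "dz": -0.8, "roll": 0, "fingers": 0},
  {"dx": 0, "dy": 0, "dz": -0.8, "roll": 0, "fingers": 0},
  {"dx": 0, "dy": 0, "dz": -0.8, "roll": 0, "fingers": 0},
  {"dx": 0, "dy": 0, "dz": -0.4, "roll": 0, "fingers": 0},
  {"dx": 0, "dy": 0, "dz": 0, "roll": 0, "fingers": 0},
])

```text
time: 9.52
tool_pos: [0.5738, -0.228, 0.1647]
tcp_rot: [2.347, 2.074, 0.007]
wrist_force: [0.4, 0.1, 0.6]
width: 1.001
```

```bash
cat >> h.py <<'E'
def tins(name='top'):
    """colour/height check: discs by depth height clusters"""
    c=cam(name); P=pts(c); ok=c['depth']>0
    for lab,lo,hi in (('a on lid',.1,.115),('d on lid',.126,.14),('a on counter',.038,.05),('d on counter',.064,.076)):
        m=(ok&(P[...,2]>lo)&(P[...,2]<hi)&(P[...,0]>.47)&(P[...,0]<.72)&(abs(P[...,1]+.03)<.40)).astype(np.uint8)
        n,L,S,_=cv2.connectedComponentsWithStats(m)
        for i in range(1,n):
            if S[i,4]>120: q=P[L==i]; print(name,lab,S[i,4],q.mean(0).round(3),'ext',np.ptp(q[:,:2],axis=0).round(3))
    return c
E
python3 -c "
from h import *
tins(); tins('wrist')
plan((.619,-.011,.15),(.619,-.011,.04))"
```

```text
top a on lid 335 [ 0.617 -0.013  0.107] ext [0.066 0.062]
wrist d on counter 8171 [ 0.615 -0.095  0.065] ext [0.138 0.078]
wrist d on counter 2724 [ 0.571 -0.224  0.07 ] ext [0.061 0.06 ]
t 9.6 pos [ 0.5707 -0.2266  0.1591] yaw 82.9 F [-0.1  0.1 -0.9] w 0.999
(0.619, -0.011, 0.15) units [5.5  0.53 0.23]
(0.619, -0.011, 0.04) units [ 0.   -0.    2.75]
```

Call:
play_rows([
  {"dx": 0.4, "dy": 0, "dz": 0, "roll": 0, "fingers": 0},
  {"dx": 0.75, "dy": 0.1, "dz": 0, "roll": 0, "fingers": 0},
  {"dx": 0.75, "dy": 0.1, "dz": 0, "roll": 0, "fingers": 0},
  {"dx": 0.75, "dy": 0.1, "dz": 0, "roll": 0, "fingers": 0},
  {"dx": 0.75, "dy": 0.1, "dz": 0, "roll": 0, "fingers": 0},
  {"dx": 0.75, "dy": 0.1, "dz": 0, "roll": 0, "fingers": 0},
  {"dx": 0.75, "dy": 0, "dz": 0, "roll": 0, "fingers": 0},
  {"dx": 0.5, "dy": 0, "dz": 0, "roll": 0, "fingers": 0},
  {"dx": 0.05, "dy": 0, "dz": 0.2, "roll": 0, "fingers": 0},
  {"dx": 0, "dy": 0, "dz": 0, "roll": 0, "fingers": 0},
  {"dx": 0, "dy": 0, "dz": 0, "roll": 0, "fingers": 0},
])

```text
time: 10.53
tool_pos: [0.6151, -0.0129, 0.1475]
tcp_rot: [-2.352, -2.079, 0.006]
wrist_force: [-0.4, -0.1, 0.3]
width: 1.001
```

```bash
python3 -c "
from h import *
tins('wrist')
plan((.618,-.012,.04))"
```

```text
wrist a on lid 4835 [ 0.619 -0.01   0.108] ext [0.067 0.067]
wrist d on counter 20631 [0.624 0.003 0.065] ext [0.193 0.247]
t 10.6 pos [ 0.6156 -0.0134  0.1484] yaw 82.9 F [-0.1  0.5 -0.8] w 1.003
(0.618, -0.012, 0.04) units [0.04 0.06 2.71]
```

Call:
play_rows([
  {"dx": 0.07, "dy": 0.08, "dz": 0.5, "roll": 0, "fingers": 0},
  {"dx": 0, "dy": 0, "dz": 0.5, "roll": 0, "fingers": 0},
  {"dx": 0, "dy": 0, "dz": 0.5, "roll": 0, "fingers": 0},
  {"dx": 0, "dy": 0, "dz": 0.5, "roll": 0, "fingers": 0},
  {"dx": 0, "dy": 0, "dz": 0.4, "roll": 0, "fingers": 0},
  {"dx": 0, "dy": 0, "dz": 0.3, "roll": 0, "fingers": 0},
  {"dx": 0, "dy": 0, "dz": 0, "roll": 0, "fingers": 0},
  {"dx": 0, "dy": 0, "dz": 0, "roll": 0, "fingers": 1},
  {"dx": 0, "dy": 0, "dz": 0, "roll": 0, "fingers": 1},
  {"dx": 0, "dy": 0, "dz": 0, "roll": 0, "fingers": 1},
  {"dx": 0, "dy": 0, "dz": 0, "roll": 0, "fingers": 1},
  {"dx": 0, "dy": 0, "dz": 0, "roll": 0, "fingers": 1},
])

```text
time: 11.58
tool_pos: [0.6214, -0.0102, 0.0434]
tcp_rot: [2.353, 2.079, 0.002]
wrist_force: [-0.9, -0.2, 1.1]
width: 0.778
```

```bash
python3 -c "
from h import *
plan()
s=bot.read_state(); p=np.array(s['tool_pos']); plan(p+[0,0,.05],(.57,.185,p[2]+.05),(.57,.185,p[2]-.0635))"
```

```text
t 11.6 pos [ 0.6214 -0.0102  0.0434] yaw 82.9 F [-0.9 -0.2  1.1] w 0.778
t 11.6 pos [ 0.6214 -0.0102  0.0434] yaw 82.9 F [-0.9 -0.2  1.1] w 0.778
[ 0.6213834  -0.01018333  0.09342502] units [ 0.    0.   -1.25]
(0.57, 0.185, np.float64(0.0934250212990028)) units [ 4.68 -1.88 -0.  ]
(0.57, 0.185, np.float64(-0.020074978700997198)) units [-0.   -0.01  2.84]
```

Call:
play_rows([
  {"dx": 0, "dy": 0, "dz": -0.4, "roll": 0, "fingers": 1},
  {"dx": 0, "dy": 0, "dz": -0.6, "roll": 0, "fingers": 1},
  {"dx": 0.34, "dy": -0.14, "dz": 0, "roll": 0, "fingers": 1},
  {"dx": 0.62, "dy": -0.25, "dz": 0, "roll": 0, "fingers": 1},
  {"dx": 0.62, "dy": -0.25, "dz": 0, "roll": 0, "fingers": 1},
  {"dx": 0.62, "dy": -0.25, "dz": 0, "roll": 0, "fingers": 1},
  {"dx": 0.62, "dy": -0.25, "dz": 0, "roll": 0, "fingers": 1},
  {"dx": 0.62, "dy": -0.25, "dz": 0, "roll": 0, "fingers": 1},
  {"dx": 0.62, "dy": -0.25, "dz": 0, "roll": 0, "fingers": 1},
  {"dx": 0.62, "dy": -0.24, "dz": 0, "roll": 0, "fingers": 1},
  {"dx": 0, "dy": 0, "dz": 0, "roll": 0, "fingers": 1},
  {"dx": 0, "dy": 0, "dz": 0.5, "roll": 0, "fingers": 1},
  {"dx": 0, "dy": 0, "dz": 0.5, "roll": 0, "fingers": 1},
  {"dx": 0, "dy": 0, "dz": 0.5, "roll": 0, "fingers": 1},
  {"dx": 0, "dy": 0, "dz": 0.5, "roll": 0, "fingers": 1},
  {"dx": 0, "dy": 0, "dz": 0.3, "roll": 0, "fingers": 1},
  {"dx": 0, "dy": 0, "dz": 0, "roll": 0, "fingers": 1},
])

```text
time: 13.0
tool_pos: [0.5658, 0.1841, -0.0131]
tcp_rot: [-2.352, -2.078, 0.009]
wrist_force: [-0.7, -0.8, -0.9]
width: 0.773
```

```bash
python3 -c "
from h import *
plan((.57,.185,-.0195))"
```

```text
t 13.0 pos [ 0.5658  0.1841 -0.0131] yaw 82.9 F [-0.7 -0.8 -0.9] w 0.773
(0.57, 0.185, -0.0195) units [0.04 0.1  0.16]
```

Call:
play_rows([
  {"dx": 0, "dy": 0, "dz": 0.1, "roll": 0, "fingers": 1},
  {"dx": 0, "dy": 0, "dz": 0.06, "roll": 0, "fingers": 1},
  {"dx": 0, "dy": 0, "dz": 0, "roll": 0, "fingers": 1},
  {"dx": 0, "dy": 0, "dz": 0, "roll": 0, "fingers": 0},
  {"dx": 0, "dy": 0, "dz": 0, "roll": 0, "fingers": 0},
  {"dx": 0, "dy": 0, "dz": 0, "roll": 0, "fingers": 0},
  {"dx": 0, "dy": 0, "dz": 0, "roll": 0, "fingers": 0},
  {"dx": 0, "dy": 0, "dz": 0, "roll": 0, "fingers": 0},
  {"dx": 0, "dy": 0, "dz": -0.4, "roll": 0, "fingers": 0},
  {"dx": 0, "dy": 0, "dz": -0.8, "roll": 0, "fingers": 0},
  {"dx": 0, "dy": 0, "dz": -0.8, "roll": 0, "fingers": 0},
  {"dx": 0, "dy": 0, "dz": -0.8, "roll": 0, "fingers": 0},
  {"dx": 0, "dy": 0, "dz": -0.8, "roll": 0, "fingers": 0},
  {"dx": 0, "dy": 0, "dz": 0, "roll": 0, "fingers": 0},
])

```text
time: 14.17
tool_pos: [0.5744, 0.1864, 0.1365]
tcp_rot: [2.35, 2.076, 0.019]
wrist_force: [0.9, 0.8, 1.6]
width: 1.002
```

```bash
python3 -c "
from h import *
tins('wrist'); tins()
plan(box(-.104,0,.12))"
```

```text
wrist a on counter 3248 [0.57  0.185 0.045] ext [0.067 0.067]
wrist a on counter 391 [0.615 0.103 0.044] ext [0.08  0.011]
wrist d on counter 4267 [0.612 0.062 0.065] ext [0.137 0.103]
top a on counter 257 [0.569 0.177 0.043] ext [0.065 0.054]
top d on counter 426 [0.627 0.017 0.066] ext [0.123 0.172]
top d on counter 242 [ 0.57  -0.226  0.068] ext [0.057 0.059]
t 14.3 pos [0.5708 0.1854 0.1307] yaw 82.9 F [0.  0.4 0.2] w 0.997
[ 0.5229 -0.002   0.12  ] units [-4.8  -0.61  0.25]
```

Both tins are upright on the counter. Next I'll go above the bar and check its position.

Call:
play_rows([
  {"dx": -0.4, "dy": 0, "dz": 0, "roll": 0, "fingers": 0},
  {"dx": -0.6, "dy": -0.1, "dz": 0, "roll": 0, "fingers": 0},
  {"dx": -0.6, "dy": -0.1, "dz": 0, "roll": 0, "fingers": 0},
  {"dx": -0.6, "dy": -0.1, "dz": 0, "roll": 0, "fingers": 0},
  {"dx": -0.6, "dy": -0.1, "dz": 0, "roll": 0, "fingers": 0},
  {"dx": -0.6, "dy": -0.1, "dz": 0, "roll": 0, "fingers": 0},
  {"dx": -0.6, "dy": -0.1, "dz": 0, "roll": 0, "fingers": 0},
  {"dx": -0.5, "dy": 0, "dz": 0, "roll": 0, "fingers": 0.5},
  {"dx": -0.3, "dy": 0, "dz": 0, "roll": 0, "fingers": 0.5},
  {"dx": 0, "dy": 0, "dz": 0, "roll": 0, "fingers": 0.5},
  {"dx": 0, "dy": 0, "dz": 0, "roll": 0, "fingers": 0.5},
  {"dx": 0, "dy": 0, "dz": 0, "roll": 0, "fingers": 0.5},
  {"dx": 0, "dy": 0, "dz": 0, "roll": 0, "fingers": 0.5},
])

```text
time: 15.35
tool_pos: [0.5215, -0.0019, 0.1276]
tcp_rot: [-2.353, -2.08, 0.0]
wrist_force: [-0.7, 0.3, -1.0]
width: 0.5
```

```bash
python3 -c "
from h import *
plan(box(-.104,0,.12))
c=cam('wrist','w4'); P=pts(c)
d=c['depth']; m=(d>0)&(P[...,2]>.045)&(P[...,2]<.075)
L=(P-B0)@np.array([BX,BY,[0,0,1]]).T
bar=m&(L[...,0]<-.085)&(L[...,0]>-.125)&(abs(L[...,1])<.035); q=L[bar]; print('bar x in box frame',np.percentile(q[:,0],[2,50,98]).round(4),'z',q[:,2].max().round(4),'slope',np.polyfit(q[:,1],q[:,0],1)[0].round(4),len(q))
f=(d>0)&(d<.2); f[:,:100]=0
for s in (slice(100,250),slice(250,420)):
    Q=P[:,s][f[:,s]]; q=Q[np.argsort(Q[:,2])[:20]]; print('tip',q.mean(0).round(3),(( q.mean(0)-B0)@np.array([BX,BY,[0,0,1]]).T).round(3))
l=m&(L[...,0]>-.08)&(abs(L[...,1])<.13); q=L[l]; print('lid x',np.percentile(q[:,0],[1,99]).round(4),'y',np.percentile(q[:,1],[.5,99.5]).round(4))
"
```

```text
t 15.3 pos [ 0.5215 -0.0019  0.1276] yaw 83.0 F [-0.7  0.3 -1. ] w 0.5
[ 0.5229 -0.002   0.12  ] units [0.   0.04 0.19]
bar x in box frame [-0.1094 -0.1047 -0.1002] z 0.0668 slope 0.0076 764
tip [0.434 0.158 0.074] [-0.212  0.147  0.074]
tip [ 0.543 -0.006  0.165] [-0.084 -0.002  0.165]
lid x [-0.069   0.1573] y [-0.1224  0.1177]
```

View pics/w4.png

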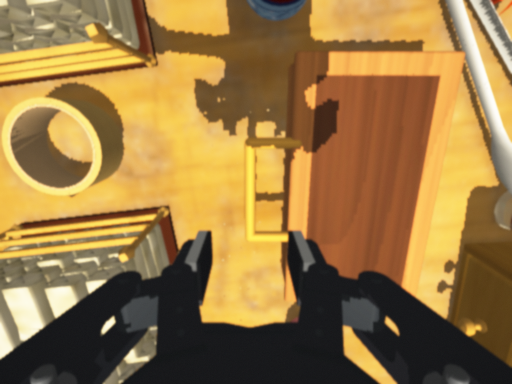

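The bar is at about (250,190), between the fingers, and lies where the model puts it. I'll narrow the fingers, lower and pinch.

Call:
play_rows([
  {"dx": 0, "dy": 0.02, "dz": 0.5, "roll": 0, "fingers": 0.68},
  {"dx": 0, "dy": 0, "dz": 0.5, "roll": 0, "fingers": 0.68},
  {"dx": 0, "dy": 0, "dz": 0, "roll": 0, "fingers": 0.68},
  {"dx": 0, "dy": 0, "dz": 0, "roll": 0, "fingers": 0.68},
  {"dx": 0, "dy": 0, "dz": 0.4, "roll": 0, "fingers": 0.68},
  {"dx": 0, "dy": 0, "dz": 0.4, "roll": 0, "fingers": 0.68},
  {"dx": 0, "dy": 0, "dz": 0.4, "roll": 0, "fingers": 0.68},
  {"dx": 0, "dy": 0, "dz": 0.3, "roll": 0, "fingers": 0.68},
  {"dx": 0, "dy": 0, "dz": 0.2, "roll": 0, "fingers": 0.68},
  {"dx": 0, "dy": 0, "dz": 0, "roll": 0, "fingers": 0.68},
])

```text
time: 16.23
tool_pos: [0.5213, -0.0025, 0.0188]
tcp_rot: [-2.353, -2.079, 0.003]
wrist_force: [-0.9, 0.4, -0.4]
width: 0.318
```

```bash
python3 -c "
from h import *
plan(box(-.1045,0,.017))"
```

```text
t 16.2 pos [ 0.5213 -0.0025  0.0188] yaw 82.9 F [-0.9  0.4 -0.4] w 0.318
[ 0.5224 -0.002   0.017 ] units [0.02 0.02 0.05]
```

Call:
play_rows([
  {"dx": 0, "dy": 0.02, "dz": 0.05, "roll": 0, "fingers": 1},
  {"dx": 0, "dy": 0, "dz": 0, "roll": 0, "fingers": 1},
  {"dx": 0, "dy": 0, "dz": 0, "roll": 0, "fingers": 1},
  {"dx": 0, "dy": 0, "dz": 0, "roll": 0, "fingers": 1},
  {"dx": 0, "dy": 0, "dz": 0, "roll": 0, "fingers": 1},
  {"dx": 0, "dy": 0, "dz": 0, "roll": 0, "fingers": 1},
])

```text
time: 16.73
tool_pos: [0.5214, -0.0025, 0.0184]
tcp_rot: [-2.353, -2.078, 0.003]
wrist_force: [-4.4, 0.2, 2.2]
width: 0.102
```

```bash
python3 -c "
from h import *
plan()
# arc: radius sqrt(172^2+4.5^2), from start angle to lid angle th; deltas along box x (tool y) and down (tool z), in units
r=np.hypot(.172,.0045); a0=np.arctan2(.0045,.172)
th=np.concatenate([np.linspace(0,1.85,29)])
x=-r*np.cos(th+a0); z=r*np.sin(th+a0)
for k in range(len(th)-1): print(round(th[k+1],2),'dy',round((x[k+1]-x[k])/.04,2),'dz',round(-(z[k+1]-z[k])/.04,2))"
```

```text
t 16.7 pos [ 0.5214 -0.0025  0.0184] yaw 82.9 F [-4.4  0.2  2.2] w 0.102
0.07 dy 0.02 dz -0.28
0.13 dy 0.04 dz -0.28
0.2 dy 0.05 dz -0.28
0.26 dy 0.07 dz -0.27
0.33 dy 0.09 dz -0.27
0.4 dy 0.11 dz -0.26
0.46 dy 0.13 dz -0.26
0.53 dy 0.14 dz -0.25
0.59 dy 0.16 dz -0.24
0.66 dy 0.17 dz -0.23
0.73 dy 0.19 dz -0.21
0.79 dy 0.2 dz -0.2
0.86 dy 0.21 dz -0.19
0.92 dy 0.23 dz -0.17
0.99 dy 0.24 dz -0.16
1.06 dy 0.25 dz -0.14
1.12 dy 0.26 dz -0.12
1.19 dy 0.26 dz -0.11
1.26 dy 0.27 dz -0.09
1.32 dy 0.27 dz -0.07
1.39 dy 0.28 dz -0.05
1.45 dy 0.28 dz -0.04
1.52 dy 0.28 dz -0.02
1.59 dy 0.28 dz 0.0
1.65 dy 0.28 dz 0.02
1.72 dy 0.28 dz 0.04
1.78 dy 0.28 dz 0.06
1.85 dy 0.27 dz 0.08
```

Call:
play_rows([
  {"dx": 0, "dy": 0.02, "dz": -0.28, "roll": 0, "fingers": 1},
  {"dx": 0, "dy": 0.04, "dz": -0.28, "roll": 0, "fingers": 1},
  {"dx": 0, "dy": 0.05, "dz": -0.28, "roll": 0, "fingers": 1},
  {"dx": 0, "dy": 0.07, "dz": -0.27, "roll": 0, "fingers": 1},
  {"dx": 0, "dy": 0.09, "dz": -0.27, "roll": 0, "fingers": 1},
  {"dx": 0, "dy": 0.11, "dz": -0.26, "roll": 0, "fingers": 1},
  {"dx": 0, "dy": 0.13, "dz": -0.26, "roll": 0, "fingers": 1},
  {"dx": 0, "dy": 0.14, "dz": -0.25, "roll": 0, "fingers": 1},
  {"dx": 0, "dy": 0.16, "dz": -0.24, "roll": 0, "fingers": 1},
  {"dx": 0, "dy": 0.17, "dz": -0.23, "roll": 0, "fingers": 1},
  {"dx": 0, "dy": 0.19, "dz": -0.21, "roll": 0, "fingers": 1},
  {"dx": 0, "dy": 0.2, "dz": -0.2, "roll": 0, "fingers": 1},
  {"dx": 0, "dy": 0.21, "dz": -0.19, "roll": 0, "fingers": 1},
  {"dx": 0, "dy": 0.23, "dz": -0.17, "roll": 0, "fingers": 1},
  {"dx": 0, "dy": 0, "dz": 0, "roll": 0, "fingers": 1},
])

```text
time: 17.98
tool_pos: [0.596, -0.0119, 0.1596]
tcp_rot: [2.353, 2.079, 0.002]
wrist_force: [-9.4, 1.7, 15.0]
width: 0.098
```

```bash
python3 -c "
from h import *
plan()
r=np.hypot(.172,.0045); a0=np.arctan2(.0045,.172); b=.0184-.060
def at(th): p=box(.068-r*np.cos(th+a0),0,.055+r*np.sin(th+a0)+b); return p
print('expect',at(.92),'final',at(1.85))"
```

```text
t 18.0 pos [ 0.596  -0.0119  0.1596] yaw 82.9 F [-9.4  1.7 15. ] w 0.098
expect [ 0.5937 -0.0109  0.153 ] final [ 0.7449 -0.0297  0.1775]
```

Call:
play_rows([
  {"dx": 0, "dy": 0.22, "dz": -0.12, "roll": 0, "fingers": 1},
  {"dx": 0, "dy": 0.23, "dz": -0.1, "roll": 0, "fingers": 1},
  {"dx": 0, "dy": 0.25, "dz": -0.1, "roll": 0, "fingers": 1},
  {"dx": 0, "dy": 0.26, "dz": -0.09, "roll": 0, "fingers": 1},
  {"dx": 0, "dy": 0.27, "dz": -0.08, "roll": 0, "fingers": 1},
  {"dx": 0, "dy": 0.27, "dz": -0.06, "roll": 0, "fingers": 1},
  {"dx": 0, "dy": 0.28, "dz": -0.04, "roll": 0, "fingers": 1},
  {"dx": 0, "dy": 0.28, "dz": -0.03, "roll": 0, "fingers": 1},
  {"dx": 0, "dy": 0.28, "dz": -0.01, "roll": 0, "fingers": 1},
  {"dx": 0, "dy": 0.28, "dz": 0, "roll": 0, "fingers": 1},
  {"dx": 0, "dy": 0.28, "dz": 0.02, "roll": 0, "fingers": 1},
  {"dx": 0, "dy": 0.28, "dz": 0.04, "roll": 0, "fingers": 1},
  {"dx": 0, "dy": 0.28, "dz": 0.06, "roll": 0, "fingers": 1},
  {"dx": 0, "dy": 0.27, "dz": 0.08, "roll": 0, "fingers": 1},
  {"dx": 0, "dy": 0, "dz": 0, "roll": 0, "fingers": 1},
])

```text
time: 19.23
tool_pos: [0.7481, -0.0309, 0.176]
tcp_rot: [2.349, 2.075, 0.011]
wrist_force: [4.4, 0.4, 4.5]
width: 0.1
```

```bash
python3 -c "
from h import *
plan()
c=cam('scene','s3')"
```

```text
t 19.2 pos [ 0.7481 -0.0309  0.176 ] yaw 82.9 F [4.4 0.4 4.5] w 0.1
```

View pics/s3.png

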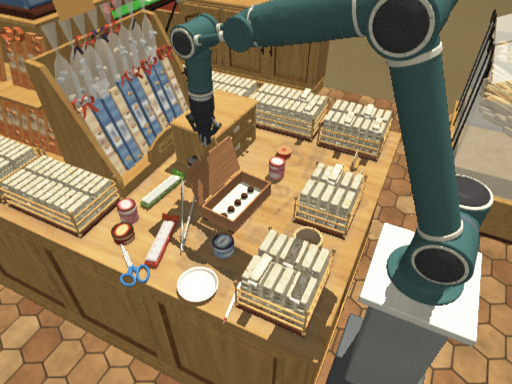

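The lid stands open at (215,170), with the chocolates visible in the row at (240,200). Next I'll release the bar and back off.

Call:
play_rows([
  {"dx": 0, "dy": 0, "dz": 0, "roll": 0, "fingers": 0.65},
  {"dx": 0, "dy": 0, "dz": 0, "roll": 0, "fingers": 0.65},
  {"dx": 0, "dy": 0, "dz": 0, "roll": 0, "fingers": 0.65},
  {"dx": 0, "dy": 0, "dz": -0.3, "roll": 0, "fingers": 0.65},
  {"dx": 0, "dy": 0, "dz": -0.5, "roll": 0, "fingers": 0.65},
  {"dx": 0, "dy": 0, "dz": -0.5, "roll": 0, "fingers": 0.65},
  {"dx": 0, "dy": 0, "dz": -0.4, "roll": 0, "fingers": 0.65},
  {"dx": 0, "dy": -0.4, "dz": -0.1, "roll": 0, "fingers": 0.65},
  {"dx": 0, "dy": -0.6, "dz": 0, "roll": 0, "fingers": 0.55},
  {"dx": 0, "dy": -0.6, "dz": 0, "roll": 0, "fingers": 0.55},
  {"dx": 0, "dy": -0.6, "dz": 0, "roll": 0, "fingers": 0.55},
  {"dx": 0, "dy": -0.6, "dz": 0, "roll": 0, "fingers": 0.55},
  {"dx": 0, "dy": -0.6, "dz": 0, "roll": 0, "fingers": 0.55},
  {"dx": 0, "dy": -0.4, "dz": 0, "roll": 0, "fingers": 0.55},
  {"dx": 0, "dy": 0, "dz": 0, "roll": 0, "fingers": 0.55},
])

```text
time: 20.53
tool_pos: [0.5891, -0.011, 0.2438]
tcp_rot: [-2.353, -2.08, 0.001]
wrist_force: [0.1, -0.4, -0.4]
width: 0.448
```

```bash
python3 -c "
from h import *
plan()
t=tins()
c=cam('wrist','w5'); np.savez('w5',**c); P=pts(c)
L=(P-B0)@np.array([BX,BY,[0,0,1]]).T
m=((c['depth']>0)&(L[...,2]>.016)&(L[...,2]<.030)&(abs(L[...,0])<.045)&(abs(L[...,1])<.105)).astype(np.uint8)
n,lab,S,_=cv2.connectedComponentsWithStats(m)
for i in range(1,n):
  if S[i,4]>20: q=L[lab==i]; print(S[i,4],'box frame',q.mean(0).round(4),'world',P[lab==i].mean(0).round(4),np.ptp(q[:,:2],axis=0).round(3),q[:,2].max().round(3))
T=pts(t); Lt=(T-B0)@np.array([BX,BY,[0,0,1]]).T
m=(t['depth']>0)&(Lt[...,2]>.12)&(abs(Lt[...,1])<.11)&(Lt[...,0]>.03)&(Lt[...,0]<.16); q=Lt[m]; print('lid pts',len(q), q[:,2].max(), q[np.argsort(-q[:,2])[:5]].round(3))
"
```

```text
t 20.5 pos [ 0.5891 -0.011   0.2438] yaw 82.9 F [ 0.1 -0.4 -0.4] w 0.448
top a on counter 304 [0.569 0.182 0.043] ext [0.065 0.064]
top d on counter 250 [ 0.569 -0.226  0.068] ext [0.06  0.059]
259 box frame [-0.0015  0.0807  0.0245] world [0.6346 0.0653 0.0245] [0.023 0.024] 0.028
236 box frame [-0.0015  0.0414  0.0246] world [0.6297 0.0263 0.0246] [0.023 0.023] 0.029
217 box frame [-0.0015  0.0019  0.0245] world [ 0.6249 -0.0128  0.0245] [0.023 0.024] 0.029
207 box frame [-0.0017 -0.0373  0.0244] world [ 0.6198 -0.0517  0.0244] [0.023 0.022] 0.028
189 box frame [-0.0015 -0.077   0.0245] world [ 0.6151 -0.0911  0.0245] [0.022 0.024] 0.028
lid pts 237 0.223969058599625 [[ 0.123 -0.03   0.224]
 [ 0.121 -0.03   0.221]
 [ 0.119 -0.031  0.216]
 [ 0.158 -0.079  0.188]
 [ 0.155 -0.085  0.188]]
```

View pics/w5.png

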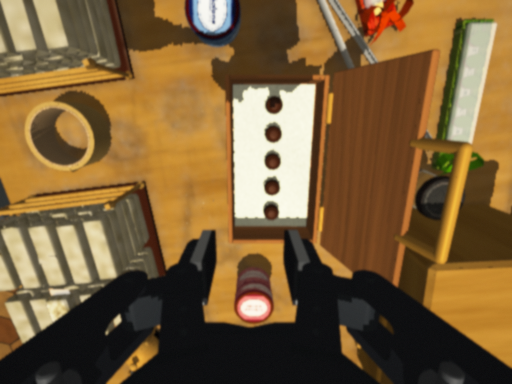

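The view shows five chocolates in a column at (273,104) to (271,212), the lid open at the right and the red tin at (254,297). I'll go down over the middle one and use light contact to settle the tip height.

```bash
python3 -c "
from h import *
plan((.625,-.0128,.08),(.625,-.0128,-.008))"
```

```text
t 20.6 pos [ 0.5922 -0.0114  0.2438] yaw 82.9 F [-0.1 -0.   0.1] w 0.447
(0.625, -0.0128, 0.08) units [0.07 0.81 4.1 ]
(0.625, -0.0128, -0.008) units [-0.  -0.   2.2]
```

Call:
play_rows([
  {"dx": 0.07, "dy": 0.4, "dz": 0.3, "roll": 0, "fingers": 0.55},
  {"dx": 0, "dy": 0.43, "dz": 0.5, "roll": 0, "fingers": 0.55},
  {"dx": 0, "dy": 0, "dz": 0.7, "roll": 0, "fingers": 0.55},
  {"dx": 0, "dy": 0, "dz": 0.7, "roll": 0, "fingers": 0.55},
  {"dx": 0, "dy": 0, "dz": 0.7, "roll": 0, "fingers": 0.55},
  {"dx": 0, "dy": 0, "dz": 0.7, "roll": 0, "fingers": 0.55},
  {"dx": 0, "dy": 0, "dz": 0.7, "roll": 0, "fingers": 0.55},
  {"dx": 0, "dy": 0, "dz": 0.6, "roll": 0, "fingers": 0.55},
  {"dx": 0, "dy": 0, "dz": 0.6, "roll": 0, "fingers": 0.55},
  {"dx": 0, "dy": 0, "dz": 0.4, "roll": 0, "fingers": 0.55},
  {"dx": 0, "dy": 0, "dz": 0.2, "roll": 0, "fingers": 0.55},
  {"dx": 0, "dy": 0, "dz": 0.1, "roll": 0, "fingers": 0.55},
  {"dx": 0, "dy": 0, "dz": 0, "roll": 0, "fingers": 0.55},
])

```text
time: 21.72
tool_pos: [0.6257, -0.0128, -0.006]
tcp_rot: [-2.354, -2.079, 0.001]
wrist_force: [-0.2, 0.3, -0.0]
width: 0.452
```

```bash
python3 -c "
from h import *
plan((.625,-.0128,-.018))
c=cam('wrist','w6'); P=pts(c); np.savez('w6',**c); L=(P-B0)@np.array([BX,BY,[0,0,1]]).T
f=(c['depth']>0)&(c['depth']<.18)
for s in (slice(100,250),slice(250,420)):
    Q=L[:,s][f[:,s]]; Q=Q[abs(Q[:,0])<.05]; q=Q[np.argsort(Q[:,2])[:20]]; print('tip',q.mean(0).round(4))
"
```

```text
t 21.7 pos [ 0.6257 -0.0128 -0.006 ] yaw 82.9 F [-0.2  0.3 -0. ] w 0.452
(0.625, -0.0128, -0.018) units [-0.   -0.02  0.3 ]
tip [-0.0269  0.0839  0.0051]
tip [0.0273 0.0969 0.005 ]
```

View pics/w6.png

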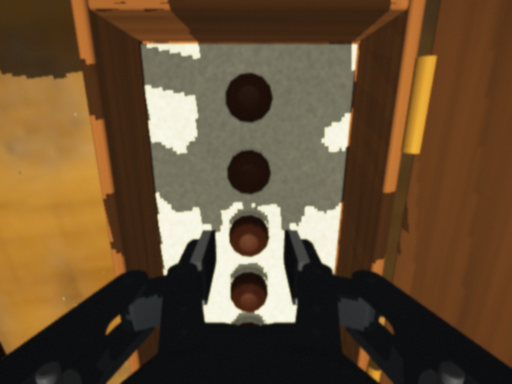

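The fingers straddle the middle chocolate at (248,236). I'll lower in small steps.

Call:
play_rows([
  {"dx": 0, "dy": 0, "dz": 0.05, "roll": 0, "fingers": 0.55},
  {"dx": 0, "dy": 0, "dz": 0.05, "roll": 0, "fingers": 0.55},
  {"dx": 0, "dy": 0, "dz": 0.05, "roll": 0, "fingers": 0.55},
  {"dx": 0, "dy": 0, "dz": 0, "roll": 0, "fingers": 0.55},
])

```text
time: 22.1
tool_pos: [0.6257, -0.0128, -0.0108]
tcp_rot: [2.354, 2.08, 0.001]
wrist_force: [-0.5, -0.8, 0.4]
width: 0.45
```

Call:
play_rows([
  {"dx": 0, "dy": 0, "dz": 0.05, "roll": 0, "fingers": 0.55},
  {"dx": 0, "dy": 0, "dz": 0.05, "roll": 0, "fingers": 0.55},
  {"dx": 0, "dy": 0, "dz": 0, "roll": 0, "fingers": 0.55},
])

```text
time: 22.35
tool_pos: [0.6251, -0.0127, -0.0156]
tcp_rot: [-2.354, -2.08, 0.001]
wrist_force: [0.1, -0.1, -0.5]
width: 0.452
```

Call:
play_rows([
  {"dx": 0, "dy": 0, "dz": 0.06, "roll": 0, "fingers": 0.55},
  {"dx": 0, "dy": 0, "dz": 0.06, "roll": 0, "fingers": 0.55},
  {"dx": 0, "dy": 0, "dz": 0, "roll": 0, "fingers": 0.55},
])

```text
time: 22.6
tool_pos: [0.6249, -0.0127, -0.0207]
tcp_rot: [-2.354, -2.079, 0.001]
wrist_force: [-0.2, -0.5, -0.5]
width: 0.453
```

Call:
play_rows([
  {"dx": 0, "dy": 0, "dz": 0, "roll": 0, "fingers": 1},
  {"dx": 0, "dy": 0, "dz": 0, "roll": 0, "fingers": 1},
  {"dx": 0, "dy": 0, "dz": 0, "roll": 0, "fingers": 1},
  {"dx": 0, "dy": 0, "dz": 0, "roll": 0, "fingers": 1},
], grip_force=20)

```text
time: 22.93
tool_pos: [0.6251, -0.0127, -0.0201]
tcp_rot: [-2.354, -2.08, 0.001]
wrist_force: [-0.8, 0.5, -0.3]
width: 0.276
```

Gripped. Next comes a small test lift.

Call:
play_rows([
  {"dx": 0, "dy": 0, "dz": -0.06, "roll": 0, "fingers": 1},
  {"dx": 0, "dy": 0, "dz": -0.04, "roll": 0, "fingers": 1},
  {"dx": 0, "dy": 0, "dz": 0, "roll": 0, "fingers": 1},
])

```text
time: 23.18
tool_pos: [0.6249, -0.0127, -0.0198]
tcp_rot: [-2.354, -2.08, 0.0]
wrist_force: [9.6, -1.0, -23.6]
width: 0.272
```

Place 2 is glued (24 N of resistance). On to place 3, on the +y side.

Call:
play_rows([
  {"dx": 0, "dy": 0, "dz": 0.1, "roll": 0, "fingers": 0.55},
  {"dx": 0, "dy": 0, "dz": 0, "roll": 0, "fingers": 0.55},
  {"dx": 0, "dy": 0, "dz": 0, "roll": 0, "fingers": 0.55},
  {"dx": 0, "dy": 0, "dz": -0.5, "roll": 0, "fingers": 0.55},
  {"dx": 0, "dy": 0, "dz": -0.5, "roll": 0, "fingers": 0.55},
  {"dx": 0.5, "dy": 0, "dz": 0, "roll": 0, "fingers": 0.55},
  {"dx": 0.49, "dy": 0, "dz": 0, "roll": 0, "fingers": 0.55},
  {"dx": 0, "dy": 0, "dz": 0.3, "roll": 0, "fingers": 0.55},
  {"dx": 0, "dy": 0, "dz": 0.4, "roll": 0, "fingers": 0.55},
  {"dx": 0, "dy": 0, "dz": 0.2, "roll": 0, "fingers": 0.55},
  {"dx": 0, "dy": 0, "dz": 0.09, "roll": 0, "fingers": 0.55},
  {"dx": 0, "dy": 0, "dz": 0, "roll": 0, "fingers": 0.55},
  {"dx": 0, "dy": 0, "dz": 0, "roll": 0, "fingers": 1},
  {"dx": 0, "dy": 0, "dz": 0, "roll": 0, "fingers": 1},
  {"dx": 0, "dy": 0, "dz": 0, "roll": 0, "fingers": 1},
  {"dx": 0, "dy": 0, "dz": 0, "roll": 0, "fingers": 1},
  {"dx": 0, "dy": 0, "dz": -0.06, "roll": 0, "fingers": 1},
  {"dx": 0, "dy": 0, "dz": -0.04, "roll": 0, "fingers": 1},
  {"dx": 0, "dy": 0, "dz": 0, "roll": 0, "fingers": 1},
])

```text
time: 24.77
tool_pos: [0.6309, 0.0265, -0.0149]
tcp_rot: [2.354, 2.079, 0.001]
wrist_force: [-1.1, 0.2, -0.2]
width: 0.27
```

Place 3 rose with no resistance, so it is the loose one. I'll lift it and carry it to the dish.

Call:
play_rows([
  {"dx": 0, "dy": 0, "dz": -0.3, "roll": 0, "fingers": 1},
  {"dx": 0, "dy": 0, "dz": -0.6, "roll": 0, "fingers": 1},
  {"dx": 0, "dy": 0, "dz": -0.6, "roll": 0, "fingers": 1},
  {"dx": 0, "dy": 0, "dz": -0.6, "roll": 0, "fingers": 1},
  {"dx": 0, "dy": 0, "dz": -0.5, "roll": 0, "fingers": 1},
  {"dx": 0, "dy": 0, "dz": 0, "roll": 0, "fingers": 1},
])

```text
time: 25.27
tool_pos: [0.6346, 0.0266, 0.0951]
tcp_rot: [2.349, 2.076, 0.012]
wrist_force: [0.1, 0.7, 1.3]
width: 0.271
```

```bash
python3 -c "
from h import *
plan((.568,.3315,.09),(.568,.3315,-.017))"
```

```text
t 25.3 pos [0.6346 0.0266 0.0951] yaw 82.9 F [0.1 0.7 1.3] w 0.271
(0.568, 0.3315, 0.09) units [ 7.36 -2.59  0.11]
(0.568, 0.3315, -0.017) units [-0.   -0.03  2.67]
```

Call:
play_rows([
  {"dx": 0.36, "dy": -0.13, "dz": 0, "roll": 0, "fingers": 1},
  {"dx": 0.7, "dy": -0.25, "dz": 0, "roll": 0, "fingers": 1},
  {"dx": 0.7, "dy": -0.25, "dz": 0, "roll": 0, "fingers": 1},
  {"dx": 0.7, "dy": -0.25, "dz": 0, "roll": 0, "fingers": 1},
  {"dx": 0.7, "dy": -0.25, "dz": 0, "roll": 0, "fingers": 1},
  {"dx": 0.7, "dy": -0.25, "dz": 0, "roll": 0, "fingers": 1},
  {"dx": 0.7, "dy": -0.25, "dz": 0, "roll": 0, "fingers": 1},
  {"dx": 0.7, "dy": -0.25, "dz": 0, "roll": 0, "fingers": 1},
  {"dx": 0.7, "dy": -0.25, "dz": 0, "roll": 0, "fingers": 1},
  {"dx": 0.7, "dy": -0.25, "dz": 0, "roll": 0, "fingers": 1},
  {"dx": 0.7, "dy": -0.21, "dz": 0, "roll": 0, "fingers": 1},
  {"dx": 0, "dy": 0, "dz": 0.3, "roll": 0, "fingers": 1},
  {"dx": 0, "dy": 0, "dz": 0.5, "roll": 0, "fingers": 1},
  {"dx": 0, "dy": 0, "dz": 0.5, "roll": 0, "fingers": 1},
  {"dx": 0, "dy": 0, "dz": 0.5, "roll": 0, "fingers": 1},
  {"dx": 0, "dy": 0, "dz": 0.4, "roll": 0, "fingers": 1},
  {"dx": 0, "dy": 0, "dz": 0.2, "roll": 0, "fingers": 1},
  {"dx": 0, "dy": 0, "dz": 0, "roll": 0, "fingers": 1},
])

```text
time: 26.77
tool_pos: [0.5604, 0.3299, -0.0116]
tcp_rot: [-2.353, -2.079, 0.011]
wrist_force: [0.3, -0.1, -1.1]
width: 0.272
```

```bash
python3 -c "
from h import *
plan((.568,.3315,-.020))"
```

```text
t 26.8 pos [ 0.5604  0.3299 -0.0116] yaw 82.9 F [ 0.3 -0.1 -1.1] w 0.272
(0.568, 0.3315, -0.02) units [0.06 0.18 0.21]
```

Next: lower, release, back away, and return toward the bar of the open lid.

Call:
play_rows([
  {"dx": 0.06, "dy": 0.18, "dz": 0.08, "roll": 0, "fingers": 1},
  {"dx": 0, "dy": 0, "dz": 0.08, "roll": 0, "fingers": 1},
  {"dx": 0, "dy": 0, "dz": 0.05, "roll": 0, "fingers": 1},
  {"dx": 0, "dy": 0, "dz": 0, "roll": 0, "fingers": 1},
  {"dx": 0, "dy": 0, "dz": 0, "roll": 0, "fingers": 0.55},
  {"dx": 0, "dy": 0, "dz": 0, "roll": 0, "fingers": 0.55},
  {"dx": 0, "dy": 0, "dz": 0, "roll": 0, "fingers": 0.55},
  {"dx": 0, "dy": 0, "dz": 0, "roll": 0, "fingers": 0.55},
  {"dx": 0, "dy": 0, "dz": -0.3, "roll": 0, "fingers": 0.55},
  {"dx": 0, "dy": 0, "dz": -0.7, "roll": 0, "fingers": 0.55},
  {"dx": 0, "dy": 0, "dz": -0.8, "roll": 0, "fingers": 0.55},
  {"dx": 0, "dy": 0, "dz": -0.8, "roll": 0, "fingers": 0.55},
  {"dx": 0, "dy": 0, "dz": -0.8, "roll": 0, "fingers": 0.55},
  {"dx": 0, "dy": 0, "dz": -0.8, "roll": 0, "fingers": 0.55},
  {"dx": 0, "dy": 0, "dz": -0.8, "roll": 0, "fingers": 0.68},
  {"dx": 0, "dy": 0, "dz": -0.8, "roll": 0, "fingers": 0.68},
  {"dx": 0, "dy": 0, "dz": -0.6, "roll": 0, "fingers": 0.68},
  {"dx": 0, "dy": 0, "dz": 0, "roll": 0, "fingers": 0.68},
])

```text
time: 28.27
tool_pos: [0.5746, 0.3348, 0.2495]
tcp_rot: [2.352, 2.078, 0.02]
wrist_force: [0.7, 1.2, 1.5]
width: 0.322
```

```bash
python3 -c "
from h import *
t=cam('top'); P=pts(t); np.savez('t2',**t)
R=t['pixels'][178:218,128:170].astype(int); m=R.sum(2)<250; q=P[178:218,128:170][m]; print('dark in dish',m.sum(),np.median(q,axis=0).round(3))
Lt=(P-B0)@np.array([BX,BY,[0,0,1]]).T
m=(t['depth']>0)&(Lt[...,2]>.205)&(abs(Lt[...,1])<.06)&(Lt[...,0]>.05)&(Lt[...,0]<.18); q=Lt[m]; print('bar',len(q),np.percentile(q,[5,50,95],axis=0).round(4))
plan((.748,-.031,.26),(.748,-.031,.176))"
```

```text
dark in dish 40 [0.572 0.333 0.022]
bar 126 [[ 0.1144 -0.046   0.2098]
 [ 0.1197 -0.0037  0.2208]
 [ 0.125   0.0437  0.2248]]
t 28.3 pos [0.5735 0.3342 0.2461] yaw 82.9 F [ 0.1 -0.5 -0.3] w 0.321
(0.748, -0.031, 0.26) units [-8.52  5.46 -0.35]
(0.748, -0.031, 0.176) units [-0.01 -0.02  2.1 ]
```

The chocolate is in the dish at (0.572, 0.333). Next I'll go back to the bar and shut the lid.

Call:
play_rows([
  {"dx": -0.35, "dy": 0.2, "dz": -0.1, "roll": 0, "fingers": 0.68},
  {"dx": -0.65, "dy": 0.4, "dz": -0.1, "roll": 0, "fingers": 0.68},
  {"dx": -0.65, "dy": 0.4, "dz": -0.1, "roll": 0, "fingers": 0.68},
  {"dx": -0.65, "dy": 0.4, "dz": 0, "roll": 0, "fingers": 0.68},
  {"dx": -0.65, "dy": 0.4, "dz": 0, "roll": 0, "fingers": 0.68},
  {"dx": -0.65, "dy": 0.4, "dz": 0, "roll": 0, "fingers": 0.68},
  {"dx": -0.65, "dy": 0.4, "dz": 0, "roll": 0, "fingers": 0.68},
  {"dx": -0.65, "dy": 0.4, "dz": 0, "roll": 0, "fingers": 0.68},
  {"dx": -0.65, "dy": 0.4, "dz": 0, "roll": 0, "fingers": 0.68},
  {"dx": -0.65, "dy": 0.4, "dz": 0, "roll": 0, "fingers": 0.68},
  {"dx": -0.65, "dy": 0.4, "dz": 0, "roll": 0, "fingers": 0.68},
  {"dx": -0.65, "dy": 0.4, "dz": 0, "roll": 0, "fingers": 0.68},
  {"dx": -0.65, "dy": 0.4, "dz": 0, "roll": 0, "fingers": 0.68},
  {"dx": -0.37, "dy": 0.4, "dz": 0, "roll": 0, "fingers": 0.68},
  {"dx": 0, "dy": 0, "dz": 0, "roll": 0, "fingers": 0.68},
  {"dx": 0, "dy": 0, "dz": 0, "roll": 0, "fingers": 0.68},
])

```text
time: 29.65
tool_pos: [0.7427, -0.0339, 0.2495]
tcp_rot: [-2.355, -2.075, 0.004]
wrist_force: [0.6, 0.3, 0.3]
width: 0.321
```

```bash
python3 -c "
from h import *
plan(box(.12,0,.178))
c=cam('wrist'); P=pts(c); L=(P-B0)@np.array([BX,BY,[0,0,1]]).T
m=(c['depth']>0)&(L[...,2]>.215)&(L[...,2]<.232)&(abs(L[...,1])<.04)&(L[...,0]>.09)&(L[...,0]<.15)
q=L[m]; print('bar',len(q),np.percentile(q,[3,50,97],axis=0).round(4))"
```

```text
t 29.6 pos [ 0.7427 -0.0339  0.2495] yaw 82.8 F [0.6 0.3 0.3] w 0.321
[ 0.7452 -0.0297  0.178 ] units [0.11 0.06 1.79]
bar 1215 [[ 0.1178 -0.0373  0.2197]
 [ 0.1225  0.0032  0.2227]
 [ 0.1271  0.0378  0.2243]]
```

Call:
play_rows([
  {"dx": 0.11, "dy": 0.12, "dz": 0.2, "roll": 0, "fingers": 0.68},
  {"dx": 0, "dy": 0, "dz": 0.4, "roll": 0, "fingers": 0.68},
  {"dx": 0, "dy": 0, "dz": 0.4, "roll": 0, "fingers": 0.68},
  {"dx": 0, "dy": 0, "dz": 0.4, "roll": 0, "fingers": 0.68},
  {"dx": 0, "dy": 0, "dz": 0.3, "roll": 0, "fingers": 0.68},
  {"dx": 0, "dy": 0, "dz": 0.1, "roll": 0, "fingers": 0.68},
  {"dx": 0, "dy": 0, "dz": 0, "roll": 0, "fingers": 1},
  {"dx": 0, "dy": 0, "dz": 0, "roll": 0, "fingers": 1},
  {"dx": 0, "dy": 0, "dz": 0, "roll": 0, "fingers": 1},
  {"dx": 0, "dy": 0, "dz": 0, "roll": 0, "fingers": 1},
  {"dx": 0, "dy": 0, "dz": 0, "roll": 0, "fingers": 1},
], grip_force=30)

```text
time: 30.62
tool_pos: [0.7482, -0.0273, 0.1793]
tcp_rot: [-2.353, -2.079, 0.001]
wrist_force: [-0.7, 4.0, -6.7]
width: 0.097
```

```bash
python3 -c "
from h import *
plan()"
```

```text
t 30.6 pos [ 0.7482 -0.0273  0.1793] yaw 82.9 F [-0.7  4.  -6.7] w 0.097
```

Gripped. Now the arc in reverse, first half.

Call:
play_rows([
  {"dx": 0, "dy": -0.27, "dz": -0.08, "roll": 0, "fingers": 1},
  {"dx": 0, "dy": -0.28, "dz": -0.06, "roll": 0, "fingers": 1},
  {"dx": 0, "dy": -0.28, "dz": -0.04, "roll": 0, "fingers": 1},
  {"dx": 0, "dy": -0.28, "dz": -0.02, "roll": 0, "fingers": 1},
  {"dx": 0, "dy": -0.28, "dz": 0, "roll": 0, "fingers": 1},
  {"dx": 0, "dy": -0.28, "dz": 0.02, "roll": 0, "fingers": 1},
  {"dx": 0, "dy": -0.28, "dz": 0.04, "roll": 0, "fingers": 1},
  {"dx": 0, "dy": -0.28, "dz": 0.05, "roll": 0, "fingers": 1},
  {"dx": 0, "dy": -0.27, "dz": 0.07, "roll": 0, "fingers": 1},
  {"dx": 0, "dy": -0.27, "dz": 0.09, "roll": 0, "fingers": 1},
  {"dx": 0, "dy": -0.26, "dz": 0.11, "roll": 0, "fingers": 1},
  {"dx": 0, "dy": -0.26, "dz": 0.12, "roll": 0, "fingers": 1},
  {"dx": 0, "dy": -0.25, "dz": 0.14, "roll": 0, "fingers": 1},
  {"dx": 0, "dy": -0.24, "dz": 0.16, "roll": 0, "fingers": 1},
  {"dx": 0, "dy": 0, "dz": 0, "roll": 0, "fingers": 1},
])

```text
time: 31.87
tool_pos: [0.5986, -0.0088, 0.1602]
tcp_rot: [2.353, 2.078, 0.006]
wrist_force: [-6.6, 4.2, 6.8]
width: 0.094
```

```bash
python3 -c "
from h import *
plan(box(-.1045,0,.0184))
r=np.hypot(.172,.0045); a0=np.arctan2(.0045,.172)
s=bot.read_state(); p=np.array(s['tool_pos'])-B0; x=p@BX-.068; z=p[2]+.0416-.055; print('r',np.hypot(x,z)-r,'theta',np.arctan2(z,-x)-a0)"
```

```text
t 31.9 pos [ 0.5986 -0.0088  0.1602] yaw 82.9 F [-6.6  4.2  6.8] w 0.094
[ 0.5224 -0.002   0.0184] units [-0.07 -1.93  3.54]
r 0.0034031491677826986 theta 0.9652867830916877
```

Call:
play_rows([
  {"dx": 0, "dy": -0.24, "dz": 0.18, "roll": 0, "fingers": 1},
  {"dx": 0, "dy": -0.23, "dz": 0.2, "roll": 0, "fingers": 1},
  {"dx": 0, "dy": -0.22, "dz": 0.21, "roll": 0, "fingers": 1},
  {"dx": 0, "dy": -0.2, "dz": 0.22, "roll": 0, "fingers": 1},
  {"dx": 0, "dy": -0.18, "dz": 0.24, "roll": 0, "fingers": 1},
  {"dx": 0, "dy": -0.17, "dz": 0.25, "roll": 0, "fingers": 1},
  {"dx": 0, "dy": -0.15, "dz": 0.26, "roll": 0, "fingers": 1},
  {"dx": 0, "dy": -0.13, "dz": 0.26, "roll": 0, "fingers": 1},
  {"dx": 0, "dy": -0.11, "dz": 0.26, "roll": 0, "fingers": 1},
  {"dx": 0, "dy": -0.09, "dz": 0.27, "roll": 0, "fingers": 1},
  {"dx": 0, "dy": -0.07, "dz": 0.27, "roll": 0, "fingers": 1},
  {"dx": 0, "dy": -0.06, "dz": 0.28, "roll": 0, "fingers": 1},
  {"dx": 0, "dy": -0.04, "dz": 0.28, "roll": 0, "fingers": 1},
  {"dx": 0, "dy": -0.03, "dz": 0.28, "roll": 0, "fingers": 1},
  {"dx": 0, "dy": 0, "dz": 0.08, "roll": 0, "fingers": 1},
  {"dx": 0, "dy": 0, "dz": 0, "roll": 0, "fingers": 1},
])

```text
time: 33.2
tool_pos: [0.522, 0.0008, 0.0165]
tcp_rot: [-2.354, -2.079, -0.001]
wrist_force: [-6.0, 5.5, 3.7]
width: 0.102
```

```bash
python3 -c "
from h import *
plan(box(-.1045,0,.0184))"
```

```text
t 33.2 pos [0.522  0.0008 0.0165] yaw 82.9 F [-6.   5.5  3.7] w 0.102
[ 0.5224 -0.002   0.0184] units [-0.07  0.02 -0.05]
```

Call:
play_rows([
  {"dx": 0, "dy": 0, "dz": 0.05, "roll": 0, "fingers": 1},
  {"dx": 0, "dy": 0, "dz": 0.06, "roll": 0, "fingers": 1},
  {"dx": 0, "dy": 0, "dz": 0, "roll": 0, "fingers": 1},
])

```text
time: 33.45
tool_pos: [0.5221, 0.0008, 0.0159]
tcp_rot: [-2.353, -2.078, 0.001]
wrist_force: [-18.8, 6.0, 32.5]
width: 0.097
```

```bash
python3 -c "
from h import *
plan()"
```

```text
t 33.5 pos [0.5221 0.0008 0.0159] yaw 82.9 F [-18.8   6.   32.5] w 0.097
```

The lid is against its stop (32 N at once). I'll relax, release, lift and check.

Call:
play_rows([
  {"dx": 0, "dy": 0, "dz": -0.09, "roll": 0, "fingers": 1},
  {"dx": 0, "dy": 0, "dz": 0, "roll": 0, "fingers": 0.68},
  {"dx": 0, "dy": 0, "dz": 0, "roll": 0, "fingers": 0.68},
  {"dx": 0, "dy": 0, "dz": 0, "roll": 0, "fingers": 0.68},
  {"dx": 0, "dy": 0, "dz": -0.3, "roll": 0, "fingers": 0.68},
  {"dx": 0, "dy": 0, "dz": -0.6, "roll": 0, "fingers": 0.68},
  {"dx": 0, "dy": 0, "dz": -0.8, "roll": 0, "fingers": 0},
  {"dx": 0, "dy": 0, "dz": -0.8, "roll": 0, "fingers": 0},
  {"dx": 0, "dy": 0, "dz": -0.8, "roll": 0, "fingers": 0},
  {"dx": 0, "dy": 0, "dz": -0.6, "roll": 0, "fingers": 0},
  {"dx": 0, "dy": 0, "dz": 0, "roll": 0, "fingers": 0},
])

```text
time: 34.37
tool_pos: [0.5276, -0.0006, 0.1776]
tcp_rot: [2.348, 2.074, 0.014]
wrist_force: [1.2, 0.5, 0.1]
width: 0.99
```

```bash
python3 -c "
from h import *
c=tins('top'); 
c=cam('wrist'); P=pts(c); L=(P-B0)@np.array([BX,BY,[0,0,1]]).T
m=(c['depth']>0)&(L[...,2]>.04)&(L[...,2]<.1)&(abs(L[...,1])<.05)
for a in (-.115,-.06,-.02,.02,.055):
  q=L[m&(abs(L[...,0]-a)<.012)]; print(a,len(q), np.percentile(q[:,2],90).round(4) if len(q) else '')
plan((.569,.182,.10),(.569,.182,-.02))"
```

```text
top a on counter 297 [0.562 0.209 0.043] ext [0.062 0.064]
top d on counter 257 [ 0.57  -0.226  0.068] ext [0.06 0.06]
-0.115 554 0.0664
-0.06 1834 0.0657
-0.02 1983 0.066
0.02 1965 0.0658
0.055 1843 0.0653
t 34.5 pos [ 5.242e-01 -3.000e-04  1.720e-01] yaw 82.9 F [-0.3 -1.  -1. ] w 0.999
(0.569, 0.182, 0.1) units [4.66 0.54 1.8 ]
(0.569, 0.182, -0.02) units [-0.   -0.01  3.  ]
```

The lid is level and shut. The blue tin has been knocked aside to about (0.563, 0.212). I'll hover over it and refine.

Call:
play_rows([
  {"dx": 0.4, "dy": 0.03, "dz": 0, "roll": 0, "fingers": 0},
  {"dx": 0.7, "dy": 0.05, "dz": 0.1, "roll": 0, "fingers": 0},
  {"dx": 0.7, "dy": 0.05, "dz": 0.2, "roll": 0, "fingers": 0},
  {"dx": 0.7, "dy": 0.05, "dz": 0.2, "roll": 0, "fingers": 0},
  {"dx": 0.7, "dy": 0.05, "dz": 0.2, "roll": 0, "fingers": 0},
  {"dx": 0.7, "dy": 0.05, "dz": 0.2, "roll": 0, "fingers": 0},
  {"dx": 0.7, "dy": 0.03, "dz": 0.2, "roll": 0, "fingers": 0},
  {"dx": 0.75, "dy": 0, "dz": 0.2, "roll": 0, "fingers": 0},
  {"dx": 0, "dy": 0, "dz": 0, "roll": 0, "fingers": 0},
  {"dx": 0, "dy": 0, "dz": 0, "roll": 0, "fingers": 0},
])

```text
time: 35.3
tool_pos: [0.5595, 0.2115, 0.1149]
tcp_rot: [-2.35, -2.082, 0.007]
wrist_force: [-0.1, -0.2, -0.0]
width: 1.001
```

```bash
python3 -c "
from h import *
tins('wrist')
plan((.563,.212,-.02))"
```

```text
wrist a on counter 3790 [0.563 0.213 0.044] ext [0.066 0.067]
wrist a on counter 409 [0.605 0.105 0.044] ext [0.061 0.009]
wrist d on counter 1956 [0.604 0.087 0.065] ext [0.07  0.056]
wrist d on counter 156 [0.69  0.004 0.065] ext [0.016 0.05 ]
t 35.4 pos [0.56   0.2105 0.1156] yaw 83.0 F [0.4 0.5 0.4] w 1.0
(0.563, 0.212, -0.02) units [0.05 0.08 3.39]
```

Call:
play_rows([
  {"dx": 0.05, "dy": 0.08, "dz": 0.6, "roll": 0, "fingers": 0},
  {"dx": 0, "dy": 0, "dz": 0.7, "roll": 0, "fingers": 0},
  {"dx": 0, "dy": 0, "dz": 0.7, "roll": 0, "fingers": 0},
  {"dx": 0, "dy": 0, "dz": 0.6, "roll": 0, "fingers": 0},
  {"dx": 0, "dy": 0, "dz": 0.5, "roll": 0, "fingers": 0},
  {"dx": 0, "dy": 0, "dz": 0.3, "roll": 0, "fingers": 0},
  {"dx": 0, "dy": 0, "dz": 0, "roll": 0, "fingers": 0},
  {"dx": 0, "dy": 0, "dz": 0, "roll": 0, "fingers": 1},
  {"dx": 0, "dy": 0, "dz": 0, "roll": 0, "fingers": 1},
  {"dx": 0, "dy": 0, "dz": 0, "roll": 0, "fingers": 1},
  {"dx": 0, "dy": 0, "dz": 0, "roll": 0, "fingers": 1},
  {"dx": 0, "dy": 0, "dz": 0, "roll": 0, "fingers": 1},
])

```text
time: 36.35
tool_pos: [0.566, 0.2128, -0.0169]
tcp_rot: [2.353, 2.079, 0.004]
wrist_force: [0.8, -1.0, 3.3]
width: 0.776
```

```bash
python3 -c "
from h import *
s=bot.read_state(); p=np.array(s['tool_pos']); b=box(-.003,.055,0); plan(p+[0,0,.11],(b[0],b[1],p[2]+.11),(b[0],b[1],p[2]+.0635))"
```

```text
t 36.4 pos [ 0.566   0.2128 -0.0169] yaw 82.9 F [ 0.8 -1.   3.3] w 0.776
[0.5660104  0.21276701 0.09305712] units [ 0.    0.01 -2.75]
(np.float64(0.6299), np.float64(0.04), np.float64(0.09305712159651783)) units [-4.09  2.12  0.  ]
(np.float64(0.6299), np.float64(0.04), np.float64(0.04655712159651783)) units [-0.   -0.    1.16]
```

Call:
play_rows([
  {"dx": 0, "dy": 0, "dz": -0.4, "roll": 0, "fingers": 1},
  {"dx": 0, "dy": 0, "dz": -0.8, "roll": 0, "fingers": 1},
  {"dx": 0, "dy": 0, "dz": -0.8, "roll": 0, "fingers": 1},
  {"dx": 0, "dy": 0, "dz": -0.75, "roll": 0, "fingers": 1},
  {"dx": -0.3, "dy": 0.15, "dz": 0, "roll": 0, "fingers": 1},
  {"dx": -0.55, "dy": 0.28, "dz": 0, "roll": 0, "fingers": 1},
  {"dx": -0.55, "dy": 0.29, "dz": 0, "roll": 0, "fingers": 1},
  {"dx": -0.55, "dy": 0.29, "dz": 0, "roll": 0, "fingers": 1},
  {"dx": -0.55, "dy": 0.29, "dz": 0, "roll": 0, "fingers": 1},
  {"dx": -0.55, "dy": 0.29, "dz": 0, "roll": 0, "fingers": 1},
  {"dx": -0.55, "dy": 0.29, "dz": 0, "roll": 0, "fingers": 1},
  {"dx": -0.49, "dy": 0.24, "dz": 0, "roll": 0, "fingers": 1},
  {"dx": 0, "dy": 0, "dz": 0, "roll": 0, "fingers": 1},
  {"dx": 0, "dy": 0, "dz": 0.4, "roll": 0, "fingers": 1},
  {"dx": 0, "dy": 0, "dz": 0.3, "roll": 0, "fingers": 1},
  {"dx": 0, "dy": 0, "dz": 0.2, "roll": 0, "fingers": 1},
  {"dx": 0, "dy": 0, "dz": 0, "roll": 0, "fingers": 1},
])

```text
time: 37.77
tool_pos: [0.6258, 0.04, 0.0522]
tcp_rot: [-2.351, -2.078, 0.007]
wrist_force: [-0.4, -0.1, -0.3]
width: 0.776
```

```bash
python3 -c "
from h import *
b=box(-.003,.055,.0466); plan(b)"
```

```text
t 37.8 pos [0.6258 0.04   0.0522] yaw 82.9 F [-0.4 -0.1 -0.3] w 0.776
[0.6299 0.04   0.0466] units [0.01 0.1  0.14]
```

Lower, release, rise, and head over to the red tin.

Call:
play_rows([
  {"dx": 0, "dy": 0.08, "dz": 0.07, "roll": 0, "fingers": 1},
  {"dx": 0, "dy": 0, "dz": 0.07, "roll": 0, "fingers": 1},
  {"dx": 0, "dy": 0, "dz": 0.02, "roll": 0, "fingers": 1},
  {"dx": 0, "dy": 0, "dz": 0, "roll": 0, "fingers": 0},
  {"dx": 0, "dy": 0, "dz": 0, "roll": 0, "fingers": 0},
  {"dx": 0, "dy": 0, "dz": 0, "roll": 0, "fingers": 0},
  {"dx": 0, "dy": 0, "dz": 0, "roll": 0, "fingers": 0},
  {"dx": 0, "dy": 0, "dz": -0.3, "roll": 0, "fingers": 0},
  {"dx": 0, "dy": 0, "dz": -0.6, "roll": 0, "fingers": 0},
  {"dx": 0, "dy": 0, "dz": -0.7, "roll": 0, "fingers": 0},
  {"dx": 0, "dy": 0, "dz": -0.7, "roll": 0, "fingers": 0},
  {"dx": 0, "dy": 0, "dz": -0.7, "roll": 0, "fingers": 0},
  {"dx": 0, "dy": 0, "dz": 0, "roll": 0, "fingers": 0},
])

```text
time: 38.85
tool_pos: [0.6367, 0.0393, 0.1783]
tcp_rot: [2.348, 2.074, 0.016]
wrist_force: [1.9, 0.5, 1.1]
width: 1.002
```

```bash
python3 -c "
from h import *
tins(); plan((.571,-.2245,.15))"
```

```text
top d on counter 164 [ 0.646 -0.045  0.066] ext [0.098 0.089]
top d on counter 252 [ 0.57  -0.226  0.068] ext [0.058 0.059]
t 38.9 pos [0.6355 0.0393 0.1754] yaw 82.9 F [ 0.6  0.3 -0.2] w 0.998
(0.571, -0.2245, 0.15) units [-6.74 -0.79  0.62]
```

Call:
play_rows([
  {"dx": -0.34, "dy": -0.04, "dz": 0, "roll": 0, "fingers": 0},
  {"dx": -0.64, "dy": -0.08, "dz": 0, "roll": 0, "fingers": 0},
  {"dx": -0.64, "dy": -0.08, "dz": 0, "roll": 0, "fingers": 0},
  {"dx": -0.64, "dy": -0.08, "dz": 0, "roll": 0, "fingers": 0},
  {"dx": -0.64, "dy": -0.08, "dz": 0, "roll": 0, "fingers": 0},
  {"dx": -0.64, "dy": -0.08, "dz": 0, "roll": 0, "fingers": 0},
  {"dx": -0.64, "dy": -0.08, "dz": 0.1, "roll": 0, "fingers": 0},
  {"dx": -0.64, "dy": -0.08, "dz": 0.1, "roll": 0, "fingers": 0},
  {"dx": -0.64, "dy": -0.08, "dz": 0.1, "roll": 0, "fingers": 0},
  {"dx": -0.64, "dy": -0.08, "dz": 0.1, "roll": 0, "fingers": 0},
  {"dx": -0.64, "dy": -0.03, "dz": 0.1, "roll": 0, "fingers": 0},
  {"dx": 0, "dy": 0, "dz": 0.1, "roll": 0, "fingers": 0},
  {"dx": 0, "dy": 0, "dz": 0, "roll": 0, "fingers": 0},
])

```text
time: 39.98
tool_pos: [0.5647, -0.2254, 0.1425]
tcp_rot: [-2.354, -2.073, 0.003]
wrist_force: [-0.7, -0.4, 0.4]
width: 1.001
```

```bash
python3 -c "
from h import *
tins('wrist'); tins('top'); plan((.571,-.2245,-.007))"
```

```text
wrist d on counter 8649 [ 0.615 -0.098  0.065] ext [0.139 0.074]
wrist d on counter 3105 [ 0.571 -0.224  0.069] ext [0.061 0.061]
top a on lid 338 [0.631 0.037 0.106] ext [0.065 0.065]
top d on counter 243 [ 0.628 -0.077  0.066] ext [0.096 0.11 ]
top d on counter 125 [ 0.591 -0.002  0.066] ext [0.078 0.111]
t 40.1 pos [ 0.5661 -0.2239  0.1438] yaw 82.9 F [-1.6 -0.7  0.2] w 1.0
(0.571, -0.2245, -0.007) units [-0.    0.13  3.77]
```

The blue tin stands on the lid. Next I'll grip the red one.

Call:
play_rows([
  {"dx": 0, "dy": 0.13, "dz": 0.5, "roll": 0, "fingers": 0},
  {"dx": 0, "dy": 0, "dz": 0.7, "roll": 0, "fingers": 0},
  {"dx": 0, "dy": 0, "dz": 0.7, "roll": 0, "fingers": 0},
  {"dx": 0, "dy": 0, "dz": 0.7, "roll": 0, "fingers": 0},
  {"dx": 0, "dy": 0, "dz": 0.5, "roll": 0, "fingers": 0},
  {"dx": 0, "dy": 0, "dz": 0.4, "roll": 0, "fingers": 0},
  {"dx": 0, "dy": 0, "dz": 0.25, "roll": 0, "fingers": 0},
  {"dx": 0, "dy": 0, "dz": 0, "roll": 0, "fingers": 0},
  {"dx": 0, "dy": 0, "dz": 0, "roll": 0, "fingers": 1},
  {"dx": 0, "dy": 0, "dz": 0, "roll": 0, "fingers": 1},
  {"dx": 0, "dy": 0, "dz": 0, "roll": 0, "fingers": 1},
  {"dx": 0, "dy": 0, "dz": 0, "roll": 0, "fingers": 1},
  {"dx": 0, "dy": 0, "dz": 0, "roll": 0, "fingers": 1},
  {"dx": 0, "dy": 0, "dz": 0, "roll": 0, "fingers": 1},
])

```text
time: 41.25
tool_pos: [0.574, -0.2256, -0.0031]
tcp_rot: [2.353, 2.078, 0.002]
wrist_force: [-0.1, 0.2, 5.8]
width: 0.708
```

```bash
python3 -c "
from h import *
s=bot.read_state(); p=np.array(s['tool_pos']); b=box(-.003,-.06,0); plan(p+[0,0,.11],(b[0],b[1],p[2]+.11),(b[0],b[1],p[2]+.0635))"
```

```text
t 41.2 pos [ 0.574  -0.2256 -0.0031] yaw 82.9 F [-0.1  0.2  5.8] w 0.708
[ 0.57395634 -0.22557248  0.10692351] units [-0.    0.01 -2.75]
(np.float64(0.6157), np.float64(-0.0741), np.float64(0.10692350774182427)) units [ 3.89  0.57 -0.  ]
(np.float64(0.6157), np.float64(-0.0741), np.float64(0.06042350774182426)) units [ 0.   -0.    1.16]
```

Call:
play_rows([
  {"dx": 0, "dy": 0, "dz": -0.4, "roll": 0, "fingers": 1},
  {"dx": 0, "dy": 0, "dz": -0.8, "roll": 0, "fingers": 1},
  {"dx": 0, "dy": 0, "dz": -0.8, "roll": 0, "fingers": 1},
  {"dx": 0, "dy": 0, "dz": -0.75, "roll": 0, "fingers": 1},
  {"dx": 0.3, "dy": 0.05, "dz": 0, "roll": 0, "fingers": 1},
  {"dx": 0.52, "dy": 0.08, "dz": 0, "roll": 0, "fingers": 1},
  {"dx": 0.52, "dy": 0.08, "dz": 0, "roll": 0, "fingers": 1},
  {"dx": 0.52, "dy": 0.08, "dz": 0, "roll": 0, "fingers": 1},
  {"dx": 0.52, "dy": 0.08, "dz": 0, "roll": 0, "fingers": 1},
  {"dx": 0.52, "dy": 0.08, "dz": 0, "roll": 0, "fingers": 1},
  {"dx": 0.52, "dy": 0.08, "dz": 0, "roll": 0, "fingers": 1},
  {"dx": 0.47, "dy": 0.04, "dz": 0, "roll": 0, "fingers": 1},
  {"dx": 0, "dy": 0, "dz": 0, "roll": 0, "fingers": 1},
  {"dx": 0, "dy": 0, "dz": 0.4, "roll": 0, "fingers": 1},
  {"dx": 0, "dy": 0, "dz": 0.3, "roll": 0, "fingers": 1},
  {"dx": 0, "dy": 0, "dz": 0.2, "roll": 0, "fingers": 1},
  {"dx": 0, "dy": 0, "dz": 0, "roll": 0, "fingers": 1},
])

```text
time: 42.67
tool_pos: [0.6114, -0.0736, 0.0657]
tcp_rot: [-2.352, -2.076, 0.006]
wrist_force: [0.3, -0.3, -0.8]
width: 0.709
```

```bash
python3 -c "
from h import *
b=box(-.003,-.06,.0605); plan(b)"
```

```text
t 42.7 pos [ 0.6114 -0.0736  0.0657] yaw 82.9 F [ 0.3 -0.3 -0.8] w 0.709
[ 0.6157 -0.0741  0.0605] units [0.   0.11 0.13]
```

Call:
play_rows([
  {"dx": 0, "dy": 0.08, "dz": 0.07, "roll": 0, "fingers": 1},
  {"dx": 0, "dy": 0, "dz": 0.06, "roll": 0, "fingers": 1},
  {"dx": 0, "dy": 0, "dz": 0.02, "roll": 0, "fingers": 1},
  {"dx": 0, "dy": 0, "dz": 0, "roll": 0, "fingers": 0},
  {"dx": 0, "dy": 0, "dz": 0, "roll": 0, "fingers": 0},
  {"dx": 0, "dy": 0, "dz": 0, "roll": 0, "fingers": 0},
  {"dx": 0, "dy": 0, "dz": 0, "roll": 0, "fingers": 0},
  {"dx": 0, "dy": 0, "dz": -0.3, "roll": 0, "fingers": 0},
  {"dx": 0, "dy": 0, "dz": -0.6, "roll": 0, "fingers": 0},
  {"dx": 0, "dy": 0, "dz": -0.7, "roll": 0, "fingers": 0},
  {"dx": 0, "dy": 0, "dz": -0.7, "roll": 0, "fingers": 0},
  {"dx": 0, "dy": 0, "dz": -0.7, "roll": 0, "fingers": 0},
  {"dx": 0, "dy": 0, "dz": -0.7, "roll": 0, "fingers": 0},
  {"dx": -0.5, "dy": -0.5, "dz": 0, "roll": 0, "fingers": 0},
  {"dx": -0.5, "dy": -0.7, "dz": 0, "roll": 0, "fingers": 0},
  {"dx": -0.5, "dy": -0.7, "dz": 0, "roll": 0, "fingers": 0},
  {"dx": -0.5, "dy": -0.7, "dz": 0, "roll": 0, "fingers": 0},
  {"dx": -0.5, "dy": -0.7, "dz": 0, "roll": 0, "fingers": 0},
  {"dx": 0, "dy": 0, "dz": 0, "roll": 0, "fingers": 0},
])

```text
time: 44.25
tool_pos: [0.4696, -0.1586, 0.212]
tcp_rot: [-2.357, -2.077, 0.004]
wrist_force: [-0.2, -0.9, -0.1]
width: 0.998
```

```bash
python3 -c "
from h import *
tins('top'); plan(); c=cam('wrist','w9'); c=cam('scene','s9'); P=pts(c)
cv2.imwrite('pics/s9.png',cv2.resize(c['pixels'][110:310,130:396,::-1],None,fx=3,fy=3))"
```

```text
top a on lid 338 [0.631 0.037 0.106] ext [0.065 0.064]
top d on lid 291 [ 0.617 -0.076  0.132] ext [0.061 0.057]
t 44.3 pos [ 0.4722 -0.1579  0.2124] yaw 82.7 F [0.2 0.8 0.3] w 0.995
```

View pics/s9.png

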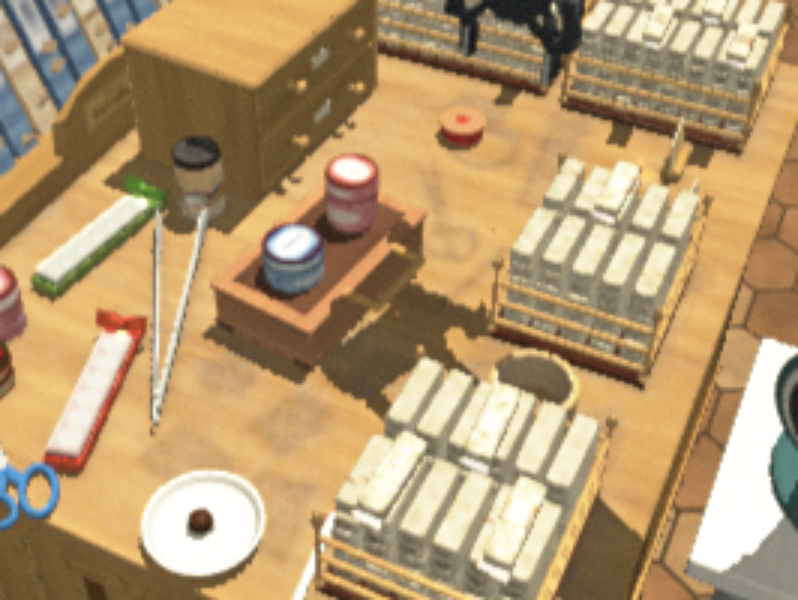

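The closing view shows both tins upright on the shut lid, at (293,258) and (351,192). The chocolate is in the dish at (200,519), the spool is untouched, and the gripper is clear.

```bash
python3 -c "
from h import *
print(bot.finish_job())"
```

```text
the job is handed in; nothing more can be done
None
```

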